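# Tighten the coconut scraper's foot screw with a ring spanner in a narrow bay

## Robot

A 6-joint arm with a two-finger parallel gripper is mounted at the origin on the work surface. World frame = base frame: x ahead of the robot, y to its left, z up, the work surface at z = 0. Lengths are in m, angles in degrees, forces in N, time in s.
With the tool pointing down it reaches from about 0.25 to 0.85 m from the base axis. Payload 12.5 kg.
Tool frame: the origin (TCP) lies at the very end of the fingers, on their centre line; the grasp point (between the pads) lies 19 mm behind it; z points along the fingers, y is the line along which they close (so a half turn about z gives the same grasp; the last joint's range is limited). The gripper opens to 93 mm and grips with 3 to 60 N. Pads are 15 mm wide; open, the fingers measure 128 mm over their backs; the gripper's body (75 mm by 188 mm) begins 65 mm behind the grasp point.
Start: joints at [71.184, 20.094, 94.641, -0, 65.266, -4.847], TCP at [0.133, 0.534, 0.219] pointing down, gripper open.
Joint ranges: [-157.81, 157.81], [-45, 120.19], [0.68, 151.7], [-89.99, 269.99], [4.06, 180], [-164.3, 164.3]. Speed limits (degrees/s): [127.2, 127.2, 159.86, 180, 180, 180].

## Interface

Orientations are given as [roll, pitch, yaw] about the fixed x, y, z axes, in that order (R = Rz(yaw) Ry(pitch) Rx(roll)).
In Python, from workcell import * gives the robot as it stands.
- The arm moves only by the shell command python3 -m handwheel 'ROWS' [FORCE]. ROWS is JSON, a list of rows, each a list of 5 numbers: the opening, from 0 (shut) to 1 (fully open), then the shift along the world's x, y, z in mm, then the turn about the world's z in degrees. A call has 1 to 5 rows; each row is the pose to reach, as a shift and turn from the pose commanded when the call began; what a row does not reach only later rows make up. A row lasts 1/12 s, in which the tool goes at most 41.7 mm and 7.16 degrees, less where a joint would pass 70% of its speed; a pose out of reach is approached as far as the arm can. A call with a gripper value outside its range is refused whole. The fingers move at their own pace and stop on an object; FORCE is the grip in N (left out, the last holds). Time passes only in rows, so rows that repeat a pose let the fingers close. It gives the time, the measured TCP pose, the force, the opening and the grip force at its end, in the units of the state.
- get_state(): the state, without advancing time (a new reading comes with each control period).
- snapshot(name): name is "side" or "top"; returns a dict with "pixels" (384x512x3 uint8, red, green, blue), "fx", "fy", "cx", "cy" (pixels), "R" (3x3) and "t" (3): a world point X has camera coordinates R X + t. Camera axes: x right, y down, z forward; pixel columns grow to the right and rows downward; lengths in m; the calibration is good to about 2 mm. A picture is of the moment at which its call begins. There is no depth.
- finish_job(): hands the job in; it is judged then, once.
Trained networks look in a picture, given as the dict that the camera call returned (one of the last four; its "shot" number tells which), for a name from the list of things; names that differ only in an ending like _2 or _b are one class to them, and where a whole thing is asked for, a point or a joint stands for the part that bears it (a point fixed in the world has none). Each returns a list of dicts, best first, with "conf" (0 to 1); they miss things now and then, are a little off and sometimes report something else, mostly with a low value. They report only what shows in the picture. A call takes as long as a camera call.
- outline_of(picture, label): "mask" (384x512 bool, what is visible of it) and "xy" ([column, row] in pixels, amid what is visible of it).
- place_of(picture, label): "xy" ([column, row] in pixels: a listed point, or the origin of a listed thing).
The state is a dict: "time": time; "qpos": joint angles; "dq": joint speeds; "joint_torque": joint torques, N m; "eef_pos": TCP position; "tcp_rot": TCP orientation; "wrist_force": force on the tool from outside, world axes, zero at the start; "wrist_torque": the same for the moment, N m; "grip_width": finger opening in m; "gripper_force": force on a finger pad.
Only numpy, scipy, OpenCV 4.12 (cv2) and the standard library are available. Lean on these libraries where they do the work, as an engineer would, in place of code of your own. Each camera call takes 0.05 s, during which the arm holds its last target. There are 200 camera calls.

## Task

The hand-cranked coconut scraper rocks because the hex screw in front of its foot has worked loose. Take the ring spanner from the blue enamel tray, fit its large ring over the screw head and tighten the screw clockwise, lifting the spanner off and reseating it for every bite because the low pine sides leave only a short swing, until it has come up firm (between 0.8 and 2.2 N m, do not heave on it or jam the spanner against the sides). Then lay the spanner gently back in the tray, and leave everything else where it stands.

Things in the scene. Friction and masses are not known exactly. Their poses are not given: they have to be found in the camera images.
- scraper: Coconut scraper of dark iron, fixed. Origin: on the shelf board on the vertical axis of its loose front screw; x points from there to the column 70 mm behind (36 mm thick), y left, z up. Foot plate 10 mm thick, 60 wide, x -30 to 170 mm. Barrel along y at height 165 mm, toothed head to y = 120, crank to y = -160 mm (x 60 to 160, up to 210 high). A second, tight screw at x = 140 mm: leave it.
- bay: Low pine sides of the bay round the scraper, fixed; frame of scraper. Side boards 60 mm high, inner faces at y = +142 and -142 mm, x -185 to 215 mm; back board at x = 215. The front (-x) is open: the spanner's small end points there. With the spanner seated, its small end meets the sides when it is turned about 0.73 rad (42 degrees) either way from the scraper's x axis.
- screw_seat (a point): Point on the axis of the loose front screw on top of the foot plate, 10 mm above the shelf board, axes as scraper. The head stands on it: hex 30 mm across flats from 0 to 9 mm above this point, then a chamfered round top to 13 mm (radius 15 mm narrowing to 12 mm).
- screw_head (a point): Centre of the top of the loose screw's head, 13 mm above screw_seat; turns with the screw. Its x axis is square to two of the six flats and carries a red paint mark.
- screw (a joint): Turn of the loose screw in rad, growing clockwise from above (tightening). At 0 screw_head has the scraper's axes. It turns against a drag of about 0.4 N m and stays where it is left. The head comes home, and turns no further, at 3.34, after 1.7 to 2.6 rad of turning; from there the torque put on it climbs steeply. The head does not sink noticeably as it turns.
- spanner: Double-ended cranked steel ring spanner, 230 mm long, 0.3 to 0.54 kg, lying on both rings. Origin: below the middle of the handle in the plane of the rings' undersides; x points to the large ring, z up. Handle: straight bar 12 x 12 mm, x -60 to 60 mm, centre line 25 mm above the origin. Rings 14 mm tall; the large one (52 mm over corners) fits the screw, the small one (30 mm) does not.
- spanner_ring (a point): Centre of the large ring's hole in the plane of its underside, 95 mm from the spanner's origin along x. The hole is six-sided, 32.2 mm across flats: it fits the head when the spanner's x axis lies along that of screw_head or at a multiple of 60 degrees from it, with about 8 degrees of play either way. Fully seated, the underside lies on the foot plate. Before lifting, turn it back to mid-play or it binds.
- spanner_grip (a point): Balance point of the spanner on the handle's centre line, x = 10 mm, 25 mm above the undersides; 85 mm from the large ring's axis. Good place to grip, fingers across the bar.
- tray: Open blue enamel tray, fixed, 310 x 140 mm (long along its x), rim 16 mm high, walls and floor 4 mm thick. Origin: centre of its underside. The spanner lies in it lengthwise at the start.
- idli_stand: Steel idli stand, three round plates on a rod, 168 mm across, 225 mm tall, loose. Origin under its centre. Leave it.
- measuring_cup: Pink plastic measuring cup, 76 mm across the mouth, 62 mm tall with a flat handle, loose. Origin under its centre. Leave it.
- teacup: White ceramic teacup, 80 mm across, 62 mm tall, loose. Origin under its centre. Leave it.
- pan_lid: Aluminium saucepan lid lying flat, 180 mm across, black knob on top, loose. Origin under its centre. Leave it.
- glass_jar: Glass jar closed with a red screw lid, 84 mm across, 140 mm tall, loose. Origin under its centre. Leave it.
- katori: Small steel bowl, 72 mm across, 34 mm tall, loose, standing in the back left corner of the bay under the toothed head. Origin under its centre. Leave it.
- shank (a joint): Elastic wind-up of the screw's shank in the pine, in rad, positive clockwise: 60 N m per rad, so 0.007 while the screw is turned against its drag, 0.013 at 0.8 N m (firm) and 0.037 at 2.2 N m (the pine strips). It springs back when the spanner lets go. The reading is coarse (noise near 0.01): the force at the hand tells more.

How it is judged (in metres and radians):
On the way, in this order (a step that is already met when the one before it is completed fails the run):
1. the large ring is seated over the loose screw's head (horizontal distance between spanner_ring and screw_seat below 0.004 m and z of spanner_ring in the frame of screw_seat below 0.005 m and angle between spanner's own z axis and vertical below 0.12 rad), for 0.1 s.
2. the screw has been brought up firm with the spanner on it (at least 0.8 N m) (value of joint screw above 3.31 rad and value of joint shank above 0.0133 rad and horizontal distance between spanner_ring and screw_seat below 0.006 m), for 0.1 s.
At the end, for the whole second after the job is handed in: The screw is home (joint at least 3.31 rad) and the spanner lies flat (within 0.06 rad) and still on the tray's floor, its balance point (site spanner_grip) within 50 mm along and 55 mm across of the tray's centre, released (value of joint screw above 3.31 rad and x of spanner_grip in the frame of tray between -0.05 and 0.05 m and y of spanner_grip in the frame of tray between -0.055 and 0.055 m and z of spanner_grip in the frame of tray below 0.034 m and angle between spanner's own z axis and vertical below 0.06 rad and linear speed of spanner below 0.02 m/s); the robot touches nothing.
It fails at once if the screw is overtightened (more than 2.2 N m) (value of joint shank above 0.0367 rad).
It fails at once if the spanner is jammed against the bay's sides with more than 20 N (contact force between spanner and bay above 20 N).
It fails at once if the screw is turned with the fingers instead of the spanner (contact force between the fingers and screw above 3 N).
It fails at once if the spanner is dropped or thrown into the tray (more than 60 N) (contact force between spanner and tray above 60 N).
It fails at once if a bystander is moved by more than 30 mm (distance of any of idli_stand, measuring_cup, teacup, pan_lid, glass_jar, katori from where it was at the start of the episode above 0.03 m).
It also fails if it takes over 72 s, if anything falls off the work surface, if the arm or the gripper's body presses on something with over 40 N, if the wrist force passes 120 N, or if a joint passes its speed limit or range.

## Working session

There is one attempt and no reset: what is moved stays moved. The work goes in short steps, Python scripts to look and compute and a shell command to move; the robot and the scene stay as the last step left them, time stands still between calls to the robot, and variables do not carry over. Pictures are saved under pics/ and viewed, at most 10 in all, crops included, and the job is handed in when it is done.

```bash
mkdir -p pics; ls; cat > h.py <<'E'
from workcell import *
import numpy as np, cv2
def ray(p,uv,z):
    R=np.array(p["R"]);t=np.array(p["t"])
    d=R.T@np.array([(uv[0]-p["cx"])/p["fx"],(uv[1]-p["cy"])/p["fy"],1]); c=-R.T@t
    return c+d*(z-c[2])/d[2]
def save(p,n,crop=None,s=1):
    im=p["pixels"][:,:,::-1]
    if crop: im=im[crop[1]:crop[3],crop[0]:crop[2]]
    cv2.imwrite("pics/"+n,cv2.resize(im,None,fx=s,fy=s,interpolation=cv2.INTER_CUBIC))
def tri(a,ua,b,ub):
    P=[np.array([[p["fx"],0,p["cx"]],[0,p["fy"],p["cy"]],[0,0,1]])@np.c_[p["R"],p["t"]] for p in (a,b)]
    X=cv2.triangulatePoints(P[0],P[1],np.array(ua,float),np.array(ub,float)).ravel(); return X[:3]/X[3]
E
python3 - <<'E'
from h import *
a=snapshot("top");b=snapshot("side")
im=np.vstack([a["pixels"],b["pixels"]])[:,:,::-1]
cv2.imwrite("pics/1.png",cv2.resize(im,(400,600)) if 0 else cv2.resize(np.hstack([a["pixels"],b["pixels"]])[:,:,::-1],(800,300)))
save(a,"top1.png",s=1.5)
for l in ["scraper","screw_seat","screw_head","spanner","spanner_ring","spanner_grip","tray"]:
    r=[[(np.round(d["xy"],1).tolist(),round(d["conf"],2)) for d in place_of(p,l)[:2]] for p in (a,b)]
    try:t=tri(a,r[0][0][0],b,r[1][0][0]).round(4)
    except Exception as e:t=None
    print(l,r,t)
E
```

```text
pics
scraper [[([294.5, 204.4], 0.84), ([292.8, 202.5], 0.7)], [([255.0, 232.7], 0.81), ([265.0, 321.8], 0.43)]] [ 0.5666 -0.1468 -0.0045]
screw_seat [[([289.7, 200.7], 0.88), ([292.4, 203.5], 0.32)], [([255.7, 229.9], 0.56), ([258.6, 227.5], 0.44)]] [ 0.5762 -0.1308 -0.0108]
screw_head [[([290.6, 203.9], 0.52), ([271.8, 160.4], 0.43)], [([209.8, 149.5], 0.68), ([257.8, 228.9], 0.58)]] [ 0.4991 -0.1043  0.3294]
spanner [[([158.0, 232.9], 0.6)], [([210.2, 147.5], 0.7)]] [ 0.4655  0.305  -0.0055]
spanner_ring [[([156.4, 202.1], 0.57)], [([232.0, 141.4], 0.57)]] [0.5615 0.3129 0.0059]
spanner_grip [[([155.1, 229.5], 0.53), ([385.8, 258.3], 0.38)], [([210.4, 140.0], 0.55), ([257.5, 231.6], 0.26)]] [0.4727 0.3083 0.0289]
tray [[([164.8, 233.6], 0.6), ([157.4, 229.1], 0.41)], [([210.9, 150.9], 0.76)]] [ 0.4647  0.2821 -0.0042]
```

View pics/top1.png

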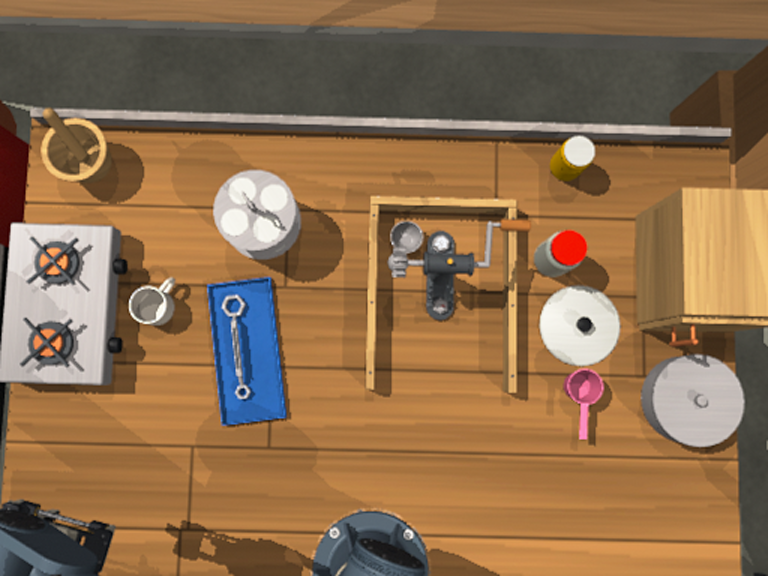

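View pics/1.png

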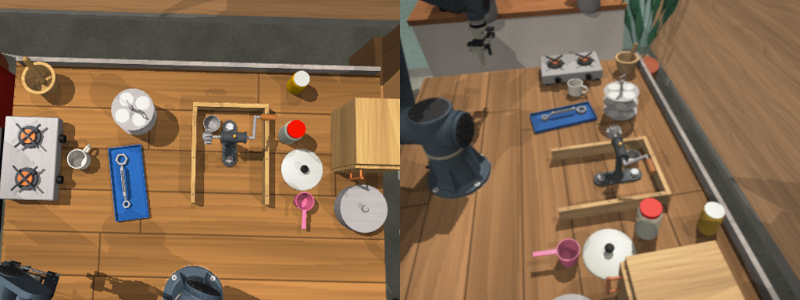

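```bash
python3 - <<'E'
from h import *
a=snapshot("top");b=snapshot("side")
A=cv2.resize(a["pixels"][110:285,120:360],None,fx=3.3,fy=3.3,interpolation=cv2.INTER_CUBIC)
cv2.imwrite("pics/2.png",A[:,:,::-1])
cv2.imwrite("pics/3.png",cv2.resize(b["pixels"][120:290,160:360],None,fx=3.5,fy=3.5,interpolation=cv2.INTER_CUBIC)[:,:,::-1])
m=outline_of(a,"spanner")[0];print(m["conf"],m["mask"].sum())
ys,xs=np.nonzero(m["mask"]); print(cv2.minAreaRect(np.c_[xs,ys].astype(np.float32)),cv2.fitLine(np.c_[xs,ys].astype(np.float32),2,0,.01,.01).ravel(),xs.min(),xs.max(),ys.min(),ys.max())
R=np.array(a["R"]);print(-R.T@a["t"],-np.array(b["R"]).T@b["t"],a["fx"])
t=get_state();print({k:np.round(v,3).tolist() for k,v in t.items()})
E
```

```text
0.74 40
((293.0, 204.0), (6.0, 6.0), 90.0) [ 9.6902865e-01 -2.4694832e-01  2.9297501e+02  2.0367500e+02] 290 296 201 207
[0.4147276  0.0101336  1.52623718] [ 0.40939244 -0.92489385  0.99475329] 459.5212419591422
{'time': 0.95, 'qpos': [71.186, 20.093, 94.642, 0.001, 65.265, -4.847], 'dq': [-0.01, 0.027, 0.04, 0.055, 0.046, -0.036], 'joint_torque': [-0.0, -49.723, -28.548, 0.07, 0.022, 0.0], 'eef_pos': [0.133, 0.534, 0.219], 'tcp_rot': [179.999, -0.001, 166.033], 'wrist_force': [-0.828, 0.23, 0.804], 'wrist_torque': [0.05, 0.012, 0.044], 'gripper_force': 0.0, 'grip_width': 0.093}
```

View pics/2.png

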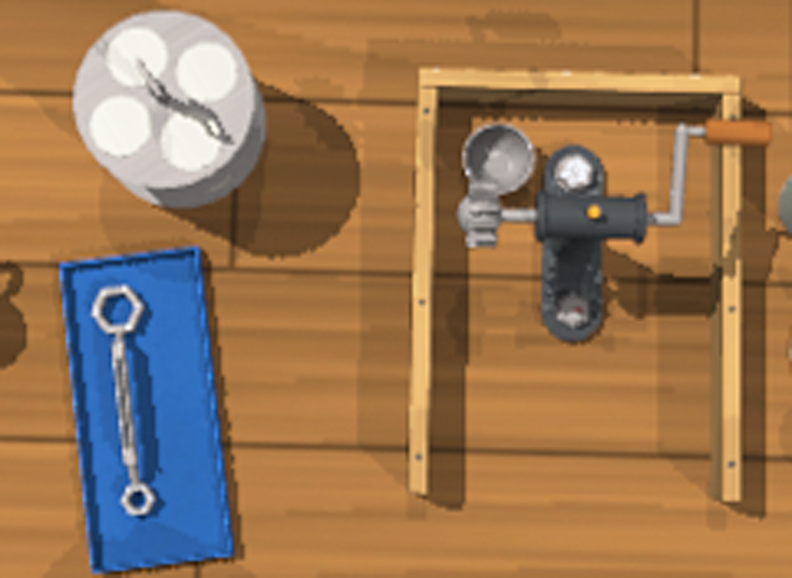

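View pics/3.png

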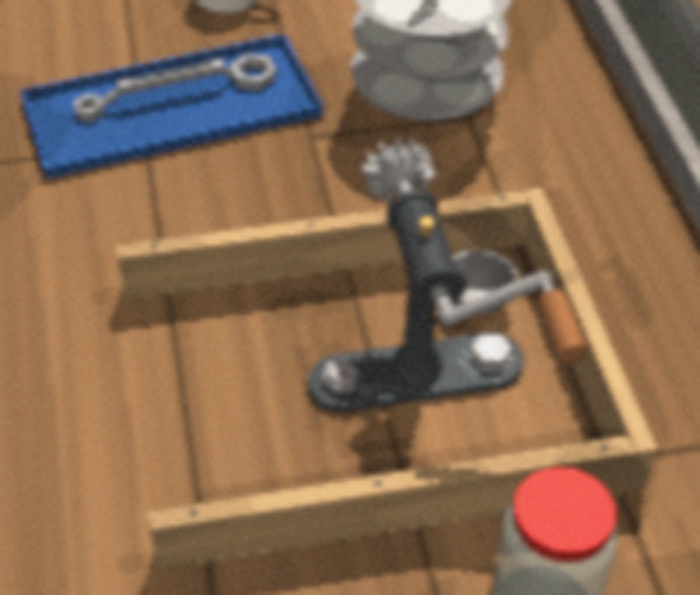

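```bash
python3 - <<'E'
from h import *
a=snapshot("top");b=snapshot("side")
f=lambda u,z:ray(a,(u[0]/3.3+120-.35,u[1]/3.3+110-.35),z)[:2]
pt={n:f(u,z) for n,u,z in [("Lb",(437,90),.06),("Lf",(428,494),.06),("Rb",(723,92),.06),("Rf",(722,498),.06),("screw",(573,313),.023),("screw2",(575,172),.023),("big",(118,309),.018),("small",(138,499),.018),
 ("t1",(62,264),.016),("t2",(200,249),.016),("t3",(237,557),.016),("t4",(95,571),.016)]}
for k,v in pt.items():print(k,v.round(4))
an=lambda p,q:np.degrees(np.arctan2(*(pt[q]-pt[p])[::-1])).round(2)
print("bayL",an("Lf","Lb"),"bayR",an("Rf","Rb"),"screws",an("screw","screw2"),"span",an("small","big"),np.linalg.norm(pt["big"]-pt["small"]),"tray",an("t4","t1"),an("t3","t2"))
print("front mid",(pt["Lf"]+pt["Rf"])/2,"back mid",(pt["Lb"]+pt["Rb"])/2,"tray c",sum(pt[k] for k in("t1","t2","t3","t4"))/4)
g=lambda u:(u[0]/3.5+160-.35,u[1]/3.5+120-.35)
print("side ray screw",ray(b,g((338,377)),.023),"big",ray(b,g((252,70)),.018),"small",ray(b,g((90,106)),.018))
for l in ["screw_head","screw_seat"]:print(l,[(np.round(d["xy"],1).tolist(),round(d["conf"],2),ray(a,d["xy"],.02).round(4)) for d in place_of(a,l)])
E
```

```text
Lb [0.7808 0.0014]
Lf [ 0.385 -0.   ]
Rb [ 0.7867 -0.2814]
Rf [ 0.3883 -0.2827]
screw [ 0.567  -0.1402]
screw2 [ 0.7097 -0.1399]
big [0.5594 0.3135]
small [0.3721 0.285 ]
t1 [0.6034 0.372 ]
t2 [0.6223 0.2347]
t3 [0.318  0.1858]
t4 [0.301  0.3243]
bayL 0.2 bayR 0.19 screws 0.11 span 8.64 0.18950843400706088 tray 8.96 9.14
front mid [ 0.38664846 -0.14138001] back mid [ 0.7837436  -0.14001219] tray c [0.46114408 0.27917442]
side ray screw [ 0.56529795 -0.14819608  0.023     ] big [0.55568839 0.30866931 0.018     ] small [0.37216722 0.27943293 0.018     ]
screw_head [([294.6, 202.3], 0.6, array([ 0.5747, -0.1447,  0.02  ])), ([293.4, 203.1], 0.5, array([ 0.5719, -0.1408,  0.02  ]))]
screw_seat [([291.8, 199.2], 0.57, array([ 0.5847, -0.1353,  0.02  ]))]
```

```bash
python3 -m handwheel '[[0.4,34,-24,0,2.5],[0.4,68,-47,0,5],[0.4,102,-71,0,7.5],[0.4,136,-95,0,10],[0.4,170,-118,0,12.5]]' 40; python3 -m handwheel '[[0.4,34,-24,-10,2.5],[0.4,68,-47,-20,5],[0.4,102,-71,-40,7.5],[0.4,136,-95,-60,9],[0.4,172,-118,-80,10.2]]'; python3 -m handwheel '[[0.4,0,0,-20,0],[0.4,0,0,-40,0],[0.4,0,0,-60,0],[0.4,0,0,-60,0],[0.4,0,0,-60,0]]'
python3 - <<'E'
from h import *
b=snapshot("side");a=snapshot("top")
cv2.imwrite("pics/4.png",np.hstack([cv2.resize(p["pixels"][y:y+130,x:x+130],(390,390),interpolation=cv2.INTER_CUBIC) for p,x,y in((a,100,150),(b,150,70))])[:,:,::-1])
E
```

```text
time: 1.57
eef_pos: [0.304, 0.4143, 0.2188]
tcp_rot: [180.0, 0.0, 178.7]
wrist_force: [0.8, 0.7, 0.6]
grip_width: 0.0642
gripper_force: 0.0
time: 1.98
eef_pos: [0.4638, 0.3042, 0.1449]
tcp_rot: [180.0, 0.0, -171.2]
wrist_force: [-0.0, 1.4, -0.1]
grip_width: 0.0377
gripper_force: 0.0
time: 2.4
eef_pos: [0.4622, 0.3056, 0.0853]
tcp_rot: [-180.0, -0.1, -171.3]
wrist_force: [0.8, 0.5, 0.1]
grip_width: 0.0373
gripper_force: 0.0
```

View pics/4.png

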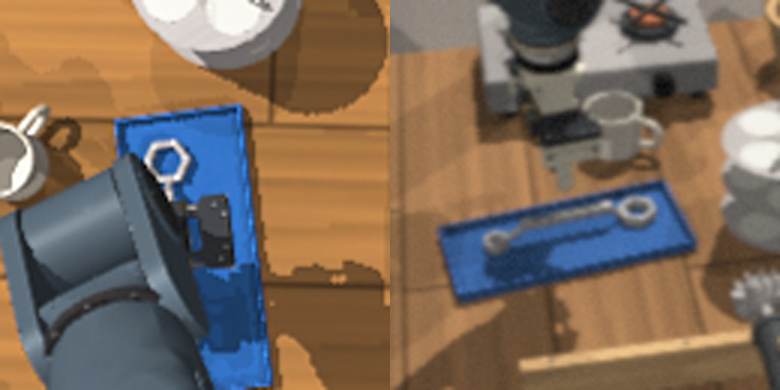

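```bash
python3 -m handwheel '[[0.4,6,-4,-15,0],[0.4,12,-7,-30,0],[0.4,12,-7,-45,0],[0.4,12,-7,-60,0],[0.4,12,-7,-72,0]]'; python3 -m handwheel '[[0,0,0,0,0],[0,0,0,0,0],[0,0,0,0,0],[0,0,0,0,0],[0,0,0,0,0]]' 50;python3 -m handwheel '[[0,0,0,0,0],[0,0,0,0,0],[0,0,0,0,0]]'
```

```text
time: 2.92
eef_pos: [0.475, 0.2991, 0.0139]
tcp_rot: [180.0, 0.1, -171.3]
wrist_force: [-0.0, -0.1, 0.0]
grip_width: 0.0371
gripper_force: 0.0
time: 3.33
eef_pos: [0.4751, 0.2994, 0.0146]
tcp_rot: [179.9, 0.1, -171.3]
wrist_force: [-1.1, 2.7, 4.8]
grip_width: 0.0115
gripper_force: 50.0
time: 3.58
eef_pos: [0.4751, 0.2994, 0.0146]
tcp_rot: [179.9, 0.1, -171.3]
wrist_force: [-2.3, 2.4, 7.5]
grip_width: 0.0115
gripper_force: 50.0
```

```bash
python3 -m handwheel '[[0,0,0,10,0],[0,0,0,35,0],[0,0,0,70,0],[0,0,0,105,0],[0,0,0,140,0]]'; python3 - <<'E'
from h import *
a=snapshot("top");b=snapshot("side")
A=a["pixels"][190:218,279:309];B=b["pixels"][210:246,238:276]
cv2.imwrite("pics/5.png",np.hstack([cv2.resize(X,(390,390),interpolation=cv2.INTER_CUBIC) for X in(A,B)])[:,:,::-1])
for p,(x0,x1,y0,y1) in((a,(284,303,196,214)),(b,(245,270,216,240))):
    c=p["pixels"][y0:y1,x0:x1].astype(int); w=np.clip(c[...,0]-(c[...,1]+c[...,2])/2-12,0,None)
    yy,xx=np.mgrid[y0:y1,x0:x1]; print("red",w.sum(),(w*xx).sum()/w.sum(),(w*yy).sum()/w.sum(),w.max())
    r=ray(p,((w*xx).sum()/w.sum(),(w*yy).sum()/w.sum()),.023);print(r)
    w2=((c.sum(2)>330)|(w>20)); w2&=True
    n,l,s,ce=cv2.connectedComponentsWithStats(w2.astype(np.uint8));
    print([(s[i,4],(ce[i]+[x0,y0]).round(1).tolist(),ray(p,ce[i]+[x0,y0],.022).round(4).tolist()) for i in range(1,n) if s[i,4]>5])
E
```

```text
time: 4.0
eef_pos: [0.4738, 0.2982, 0.1553]
tcp_rot: [-180.0, -0.1, -171.3]
wrist_force: [0.5, 0.1, -3.9]
grip_width: 0.011
gripper_force: 50.0
red 2719.5 292.428203713918 210.2360728075014 72.0
[ 0.547961   -0.13766253  0.023     ]
[(np.int32(34), [292.9, 205.6], [0.5632, -0.139, 0.022]), (np.int32(24), [286.0, 211.3], [0.544, -0.1167, 0.022]), (np.int32(23), [299.9, 211.5], [0.5446, -0.1625, 0.022])]
red 10573.5 253.26296874261124 224.8538799829763 57.5
[ 0.55808286 -0.13651768  0.023     ]
[(np.int32(279), [253.7, 225.5], [0.5591, -0.1386, 0.022])]
```

View pics/5.png

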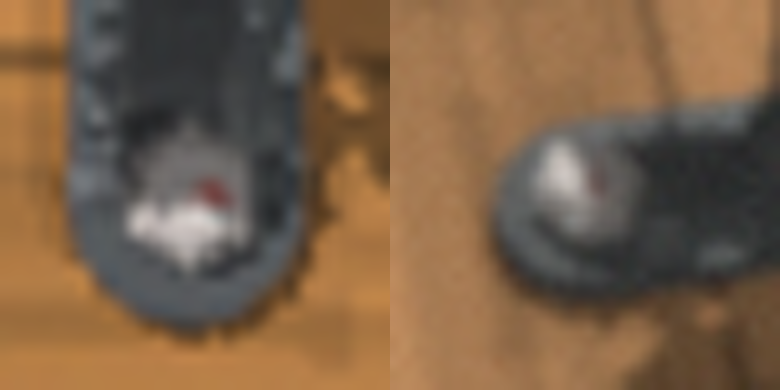

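```bash
python3 -m handwheel '[[0,1,-32,0,0],[0,2,-64,0,1],[0,3,-96,0,2],[0,4,-128,0,3],[0,5,-160,0,5]]'; python3 -m handwheel '[[0,1,-32,0,2],[0,2,-64,0,4],[0,3,-96,0,6],[0,5,-128,0,8],[0,7,-160,0,9]]'; python3 -m handwheel '[[0,1,-32,-10,2],[0,3,-64,-20,4],[0,5,-96,-40,6],[0,7,-128,-60,7.3],[0,7,-163,-70,7.3]]';  python3 -m handwheel '[[0,0,0,0,0],[0,0,0,0,0],[0,0,0,0,0]]'; cat > view.py <<'E'
from h import *
import sys
a=snapshot("top");b=snapshot("side");s=get_state()
print({k:np.round(s[k],4).tolist() for k in("eef_pos","tcp_rot","wrist_force","wrist_torque")})
y=np.radians(s["tcp_rot"][2]-180);e=s["eef_pos"]
print("ring",(e[:2]+.085*np.array([np.cos(y),np.sin(y)])).round(4),"psi",np.degrees(y)%360)
A=a["pixels"][180:235,266:321];B=b["pixels"][190:250,225:285]
cv2.imwrite("pics/"+sys.argv[1],np.hstack([cv2.resize(X,(390,390),interpolation=cv2.INTER_CUBIC) for X in(A,B)])[:,:,::-1])
for p in(a,b):
    d=place_of(p,"spanner_ring"); print([(np.round(q["xy"],1).tolist(),round(q["conf"],2)) for q in d[:2]])
E
python3 view.py 6.png
```

```text
time: 4.52
eef_pos: [0.4784, 0.137, 0.1528]
tcp_rot: [-180.0, -0.1, -166.2]
wrist_force: [0.6, -0.5, -3.6]
grip_width: 0.0114
gripper_force: 50.0
time: 4.93
eef_pos: [0.4854, -0.0229, 0.1529]
tcp_rot: [180.0, -0.1, -157.2]
wrist_force: [0.7, 0.5, -2.9]
grip_width: 0.0118
gripper_force: 50.0
time: 5.35
eef_pos: [0.4918, -0.1851, 0.0809]
tcp_rot: [179.8, -0.1, -149.9]
wrist_force: [0.2, 0.1, -3.8]
grip_width: 0.0113
gripper_force: 50.0
time: 5.6
eef_pos: [0.4928, -0.1838, 0.0832]
tcp_rot: [179.9, -0.0, -150.0]
wrist_force: [-1.0, 0.4, -2.3]
grip_width: 0.0114
gripper_force: 50.0
{'eef_pos': [0.4934, -0.1833, 0.0837], 'tcp_rot': [179.9916, -0.0037, -149.9089], 'wrist_force': [0.095, 0.2754, -3.0645], 'wrist_torque': [0.097, 0.0529, 0.02]}
ring [ 0.5669 -0.1407] psi 30.091128836457983
[([293.3, 202.7], 0.46)]
[]
```

View pics/6.png

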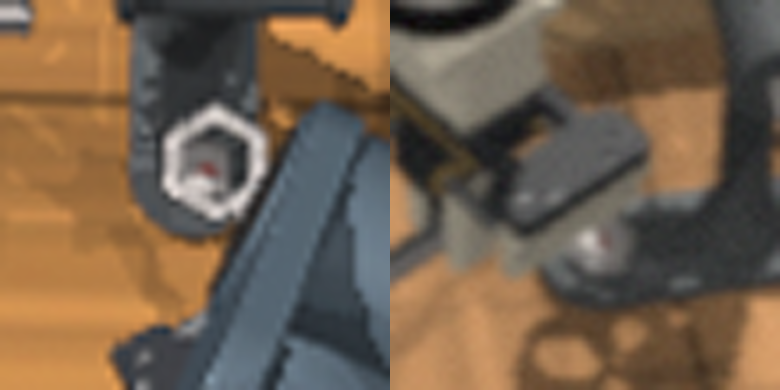

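```bash
python3 - <<'E'
from h import *
a=snapshot("top")
f=lambda u,z:ray(a,(u[0]/7.09+266-.43,u[1]/7.09+180-.43),z).round(4)
print(f((216,160),.087),f((216,160),.08),ray(a,(293.6-.46,205.2-.46),.023),ray(a,(293.6,205.2),.023), f((206,168),.023))
g=a["pixels"][180:235,266:321]
A=cv2.resize(a["pixels"][190:216,282:312],(780,598),interpolation=cv2.INTER_CUBIC)[:,:,::-1]
E
```

```text
[ 0.5682 -0.1423  0.087 ] [ 0.569  -0.1431  0.08  ] [ 0.56617105 -0.13971168  0.023     ] [ 0.56469055 -0.14125088  0.023     ] [ 0.5712 -0.1445  0.023 ]
```

```bash
python3 -m handwheel '[[0,0,0,-15,0],[0,0,0,-30,0],[0,0,0,-43,0],[0,0,0,-43,0],[0,0,0,-43,0]]';sed -i 's/180:235,266:321/188:218,278:308/' view.py; python3 view.py 7.png
```

```text
time: 6.27
eef_pos: [0.4933, -0.1838, 0.0405]
tcp_rot: [180.0, -0.0, -149.9]
wrist_force: [0.3, 0.3, -3.0]
grip_width: 0.0114
gripper_force: 50.0
{'eef_pos': [0.4939, -0.1843, 0.0414], 'tcp_rot': [-179.9445, 0.0349, -149.943], 'wrist_force': [0.3458, 0.6747, -2.7878], 'wrist_torque': [0.0588, 0.0646, 0.06]}
ring [ 0.5675 -0.1417] psi 30.057022412113042
[([292.1, 205.4], 0.52)]
[]
```

View pics/7.png

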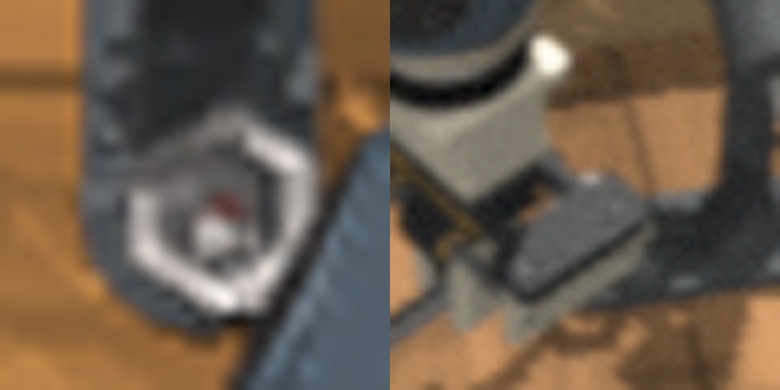

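```bash
python3 - <<'E'
from h import *
a=snapshot("top")
o=.46
print("plate front z.01",ray(a,(293.3-o,215.2-o),.01),"ring",ray(a,(278+223/13-o,188+206.5/13-o),.0448))
# red in ring area
c=a["pixels"].astype(float)
# plate edges by gray profile across columns at several rows (z=.01)
g=cv2.cvtColor(a["pixels"],cv2.COLOR_RGB2HSV)
for r in (188,190,192,194,196): print(r,g[r,276:312,1].tolist())
E
```

```text
plate front z.01 [ 0.53418243 -0.14054862  0.01      ] ring [ 0.56839588 -0.14251425  0.0448    ]
188 [155, 155, 155, 154, 157, 155, 157, 161, 81, 27, 18, 15, 14, 12, 21, 21, 14, 7, 21, 14, 14, 15, 15, 16, 23, 39, 109, 150, 155, 153, 151, 155, 154, 151, 154, 156]
190 [154, 153, 153, 156, 155, 157, 157, 162, 78, 27, 18, 14, 16, 21, 16, 16, 18, 24, 18, 12, 18, 19, 25, 19, 24, 32, 109, 149, 153, 152, 152, 150, 150, 151, 150, 151]
192 [155, 157, 156, 154, 155, 156, 155, 160, 74, 27, 16, 14, 21, 17, 21, 16, 12, 17, 17, 12, 18, 24, 24, 21, 21, 23, 73, 147, 156, 150, 154, 152, 153, 152, 151, 151]
194 [150, 149, 149, 150, 154, 152, 153, 160, 45, 22, 18, 20, 10, 17, 17, 28, 17, 17, 17, 22, 10, 19, 19, 24, 11, 19, 52, 134, 154, 151, 150, 154, 157, 157, 158, 153]
196 [158, 159, 158, 159, 160, 161, 156, 161, 83, 22, 15, 19, 5, 6, 24, 18, 15, 11, 10, 6, 8, 5, 20, 23, 14, 28, 110, 150, 160, 156, 160, 157, 59, 58, 16, 80]
```

```bash
python3 -m handwheel '[[0,2.5,-1.5,0,2],[0,2.5,-1.5,-5,2],[0,2.5,-1.5,-8,2],[0,2.5,-1.5,-10,2]]'; python3 -m handwheel '[[0,0,0,-2,0],[0,0,0,-4,0],[0,0,0,-4,0]]'
```

```text
time: 6.85
eef_pos: [0.4958, -0.1857, 0.0301]
tcp_rot: [180.0, -0.0, -148.0]
wrist_force: [0.1, 0.8, -1.9]
grip_width: 0.0117
gripper_force: 50.0
time: 7.1
eef_pos: [0.4961, -0.1858, 0.0264]
tcp_rot: [-180.0, 0.0, -148.0]
wrist_force: [0.4, 1.0, -0.4]
grip_width: 0.0112
gripper_force: 50.0
```

```bash
python3 -m handwheel '[[0,0,0,-1.5,0],[0,0,0,-3,0],[0,0,0,-3,0]]'; python3 -m handwheel '[[0,0,0,-1,0],[0,0,0,-2,0],[0,0,0,-2,0]]'
```

```text
time: 7.35
eef_pos: [0.4964, -0.1856, 0.0234]
tcp_rot: [-180.0, 0.1, -148.0]
wrist_force: [5.1, 3.1, -3.1]
grip_width: 0.0116
gripper_force: 50.0
time: 7.6
eef_pos: [0.4963, -0.1857, 0.0214]
tcp_rot: [-180.0, 0.0, -148.0]
wrist_force: [4.2, 2.0, -1.1]
grip_width: 0.0114
gripper_force: 50.0
```

```bash
python3 -m handwheel '[[0,0.5,0.2,-0.5,0],[0,1,0.5,-1,0],[0,1,0.5,-1,0]]'; cat > arc.py <<'E'
import numpy as np,sys
p0,d,n,L=map(float,sys.argv[1:5]);c=lambda p:np.array([np.cos(np.radians(p)),np.sin(np.radians(p))])
for k in range(int(n)):
    print("from",p0+5*d*k,[[0,*(-L*(c(p0+5*d*k+d*i)-c(p0+5*d*k))).round(1).tolist(),0,round(d*i,1)] for i in range(1,6)])
E
python3 arc.py 32 -3 5 85; cat > tq.py <<'E'
from h import *
s=get_state();f=np.array(s["wrist_force"]);e=np.array(s["eef_pos"]);y=np.radians(s["tcp_rot"][2]-180)
u=np.array([np.cos(y),np.sin(y)]);r=-.085*u
print("psi",((np.degrees(y)+180)%360-180).round(2),"ring",(e[:2]-r).round(4),"z",e[2].round(4),"F along/perp",(f[:2]@u).round(2),(-f[0]*u[1]+f[1]*u[0]).round(2),"Fz",f[2].round(1),"Mz",s["wrist_torque"][2].round(3),"M about screw",(r[0]*f[1]-r[1]*f[0]+s["wrist_torque"][2]).round(3),"t",s["time"],{k:v for k,v in s.items() if k in("screw","shank","joints")})
E
python3 tq.py
```

```text
time: 7.85
eef_pos: [0.4967, -0.1852, 0.0203]
tcp_rot: [180.0, -0.0, -148.0]
wrist_force: [0.3, 0.6, -2.5]
grip_width: 0.0113
gripper_force: 50.0
from 32.0 [[0, -2.3, 3.8, 0, -3.0], [0, -4.3, 7.8, 0, -6.0], [0, -6.2, 11.8, 0, -9.0], [0, -7.8, 16.0, 0, -12.0], [0, -9.2, 20.2, 0, -15.0]]
from 17.0 [[0, -1.2, 4.3, 0, -3.0], [0, -2.2, 8.6, 0, -6.0], [0, -2.9, 13.0, 0, -9.0], [0, -3.4, 17.4, 0, -12.0], [0, -3.7, 21.9, 0, -15.0]]
from 2.0 [[0, -0.0, 4.4, 0, -3.0], [0, 0.2, 8.9, 0, -6.0], [0, 0.6, 13.3, 0, -9.0], [0, 1.2, 17.7, 0, -12.0], [0, 2.1, 22.1, 0, -15.0]]
from -13.0 [[0, 1.1, 4.3, 0, -3.0], [0, 2.5, 8.6, 0, -6.0], [0, 4.0, 12.7, 0, -9.0], [0, 5.8, 16.8, 0, -12.0], [0, 7.8, 20.8, 0, -15.0]]
from -28.0 [[0, 2.2, 3.9, 0, -3.0], [0, 4.6, 7.6, 0, -6.0], [0, 7.2, 11.2, 0, -9.0], [0, 9.9, 14.7, 0, -12.0], [0, 12.9, 18.1, 0, -15.0]]
psi 32.04 ring [ 0.5688 -0.1401] z 0.0203 F along/perp 0.56 0.42 Fz -2.5 Mz -0.009 M about screw -0.044 t 7.85 {}
```

```bash
python3 -m handwheel '[[0,-2.3,3.8,0,-3],[0,-4.3,7.8,0,-6],[0,-6.2,11.8,0,-9],[0,-7.8,16,0,-12],[0,-9.2,20.2,0,-15]]';python3 tq.py
```

```text
time: 8.27
eef_pos: [0.4881, -0.165, 0.0205]
tcp_rot: [-180.0, 0.0, -163.1]
wrist_force: [5.0, 0.7, -4.5]
grip_width: 0.0116
gripper_force: 50.1
psi 16.9 ring [ 0.5695 -0.1403] z 0.0205 F along/perp 4.95 -0.75 Fz -4.5 Mz 0.218 M about screw 0.282 t 8.2667 {}
```

```bash
python3 -m handwheel '[[0,-1,4.3,0,-3],[0,-1.9,8.6,0,-6],[0,-2.6,13,0,-9],[0,-3.1,17.4,0,-12],[0,-3.4,21.9,0,-15]]';python3 tq.py; python3 -m handwheel '[[0,0,4.4,0,-3],[0,0.2,8.9,0,-6],[0,0.6,13.3,0,-9],[0,1.2,17.7,0,-12],[0,2.1,22.1,0,-15]]';python3 tq.py
```

```text
time: 8.68
eef_pos: [0.4842, -0.1433, 0.0205]
tcp_rot: [-180.0, -0.0, -178.1]
wrist_force: [2.0, -0.8, -1.6]
grip_width: 0.0114
gripper_force: 50.2
psi 1.94 ring [ 0.5692 -0.1404] z 0.0205 F along/perp 1.97 -0.91 Fz -1.6 Mz 0.318 M about screw 0.395 t 8.6833 {}
time: 9.1
eef_pos: [0.4859, -0.1211, 0.0204]
tcp_rot: [-180.0, -0.1, 166.9]
wrist_force: [-0.4, -0.9, -1.3]
grip_width: 0.0112
gripper_force: 50.2
psi -13.05 ring [ 0.5687 -0.1403] z 0.0204 F along/perp -0.22 -1.0 Fz -1.3 Mz 0.367 M about screw 0.452 t 9.1 {}
```

```bash
python3 -m handwheel '[[0,1.3,4.3,0,-3],[0,2.7,8.6,0,-6],[0,4.2,12.7,0,-9],[0,6,16.8,0,-12],[0,8,20.8,0,-15]]';python3 tq.py; python3 -m handwheel '[[0,2.2,3.9,0,-3],[0,4.6,7.6,0,-6],[0,7.2,11.2,0,-9]]';python3 tq.py;python3 arc.py -37 1.6 1 85;python3 arc.py -37 1 2 85; python3 arc.py -29 6 2 85
```

```text
time: 9.52
eef_pos: [0.4932, -0.1, 0.0202]
tcp_rot: [-179.9, -0.2, 151.9]
wrist_force: [-2.9, 1.5, -0.7]
grip_width: 0.0116
gripper_force: 50.3
psi -28.05 ring [ 0.5682 -0.14  ] z 0.0202 F along/perp -3.27 -0.06 Fz -0.7 Mz 0.412 M about screw 0.417 t 9.5167 {}
time: 9.77
eef_pos: [0.5001, -0.0886, 0.0201]
tcp_rot: [-179.9, -0.2, 142.9]
wrist_force: [-4.3, 3.9, 0.5]
grip_width: 0.0114
gripper_force: 50.4
psi -37.05 ring [ 0.5679 -0.1398] z 0.0201 F along/perp -5.76 0.54 Fz 0.5 Mz 0.443 M about screw 0.397 t 9.7667 {}
from -37.0 [[0, -1.4, -1.9, 0, 1.6], [0, -2.7, -3.9, 0, 3.2], [0, -4.0, -5.9, 0, 4.8], [0, -5.3, -7.9, 0, 6.4], [0, -6.5, -9.9, 0, 8.0]]
from -37.0 [[0, -0.9, -1.2, 0, 1.0], [0, -1.7, -2.4, 0, 2.0], [0, -2.6, -3.6, 0, 3.0], [0, -3.4, -4.9, 0, 4.0], [0, -4.2, -6.1, 0, 5.0]]
from -32.0 [[0, -0.8, -1.3, 0, 1.0], [0, -1.5, -2.5, 0, 2.0], [0, -2.3, -3.8, 0, 3.0], [0, -3.0, -5.1, 0, 4.0], [0, -3.7, -6.5, 0, 5.0]]
from -29.0 [[0, -3.9, -8.0, 0, 6.0], [0, -6.9, -16.4, 0, 12.0], [0, -9.1, -25.0, 0, 18.0], [0, -10.3, -33.8, 0, 24.0], [0, -10.6, -42.7, 0, 30.0]]
from 1.0 [[0, 0.6, -8.9, 0, 6.0], [0, 2.2, -17.6, 0, 12.0], [0, 4.6, -26.2, 0, 18.0], [0, 8.0, -34.4, 0, 24.0], [0, 12.1, -42.3, 0, 30.0]]
```

```bash
python3 -m handwheel '[[0,-1.6,-1.7,0,1.6],[0,-3.1,-3.6,0,3.2],[0,-4.5,-5.5,0,4.8],[0,-6,-7.4,0,6.4],[0,-7.2,-9.4,0,8]]';python3 tq.py
```

```text
time: 10.18
eef_pos: [0.4941, -0.0985, 0.0203]
tcp_rot: [-180.0, -0.0, 151.1]
wrist_force: [2.1, 0.8, -2.8]
grip_width: 0.0115
gripper_force: 50.1
psi -28.85 ring [ 0.5685 -0.1396] z 0.0203 F along/perp 1.44 1.65 Fz -2.8 Mz 0.129 M about screw -0.011 t 10.1833 {}
```

```bash
python3 -m handwheel '[[0,0,0,3,0],[0,0,0,8,0],[0,0,0,14,0],[0,0,0,20,0],[0,0,0,20,0]]';python3 tq.py; python3 -m handwheel '[[0,-3.9,-8,0,6],[0,-6.9,-16.4,0,12],[0,-9.1,-25,0,18],[0,-10.3,-33.8,0,24],[0,-10.6,-42.7,0,30]]';  python3 -m handwheel '[[0,0.6,-8.9,0,6],[0,2.2,-17.6,0,12],[0,4.6,-26.2,0,18],[0,8.2,-34.7,0,24],[0,12.4,-42.7,0,30]]'; python3 -m handwheel '[[0,0,0,0,0],[0,0,0,-4,0],[0,0,0,-8,0],[0,0,0,-12,0],[0,0,0,-14,0]]';python3 tq.py
```

```text
time: 10.6
eef_pos: [0.4949, -0.0987, 0.0419]
tcp_rot: [180.0, 0.1, 151.0]
wrist_force: [0.2, -0.2, -3.1]
grip_width: 0.0113
gripper_force: 50.0
psi -29.0 ring [ 0.5693 -0.1399] z 0.0419 F along/perp 0.23 -0.06 Fz -3.1 Mz -0.03 M about screw -0.024 t 10.6 {}
time: 11.02
eef_pos: [0.4835, -0.1415, 0.0406]
tcp_rot: [180.0, -0.0, -178.7]
wrist_force: [-0.3, -0.3, -3.5]
grip_width: 0.0113
gripper_force: 50.0
time: 11.43
eef_pos: [0.4961, -0.1843, 0.0406]
tcp_rot: [180.0, -0.0, -148.7]
wrist_force: [0.5, -0.6, -2.8]
grip_width: 0.0112
gripper_force: 50.0
time: 11.85
eef_pos: [0.4959, -0.1833, 0.0258]
tcp_rot: [180.0, -0.0, -149.0]
wrist_force: [0.4, 0.5, -3.0]
grip_width: 0.0116
gripper_force: 50.0
psi 30.96 ring [ 0.5687 -0.1396] z 0.0258 F along/perp 0.61 0.2 Fz -3.0 Mz -0.01 M about screw -0.027 t 11.85 {}
```

```bash
python3 -m handwheel '[[0,0.2,-0.2,-2,0],[0,0.3,-0.4,-4,0],[0,0.3,-0.4,-5.5,0],[0,0.3,-0.4,-6,0]]';python3 tq.py; python3 arc.py 31 -3 4 85
```

```text
time: 12.18
eef_pos: [0.4965, -0.1841, 0.0203]
tcp_rot: [180.0, -0.0, -149.0]
wrist_force: [1.2, 0.7, -2.8]
grip_width: 0.0115
gripper_force: 50.0
psi 31.02 ring [ 0.5693 -0.1403] z 0.0203 F along/perp 1.37 0.01 Fz -2.8 Mz 0.068 M about screw 0.067 t 12.1833 {}
from 31.0 [[0, -2.2, 3.9, 0, -3.0], [0, -4.2, 7.9, 0, -6.0], [0, -6.0, 11.9, 0, -9.0], [0, -7.5, 16.1, 0, -12.0], [0, -8.8, 20.3, 0, -15.0]]
from 16.0 [[0, -1.1, 4.3, 0, -3.0], [0, -2.0, 8.7, 0, -6.0], [0, -2.7, 13.1, 0, -9.0], [0, -3.1, 17.5, 0, -12.0], [0, -3.3, 21.9, 0, -15.0]]
from 1.0 [[0, 0.0, 4.4, 0, -3.0], [0, 0.3, 8.9, 0, -6.0], [0, 0.8, 13.3, 0, -9.0], [0, 1.5, 17.7, 0, -12.0], [0, 2.5, 22.0, 0, -15.0]]
from -14.0 [[0, 1.2, 4.3, 0, -3.0], [0, 2.6, 8.5, 0, -6.0], [0, 4.2, 12.6, 0, -9.0], [0, 6.1, 16.7, 0, -12.0], [0, 8.1, 20.6, 0, -15.0]]
```

```bash
python3 -m handwheel '[[0,-2.2,3.9,0,-3],[0,-4.2,7.9,0,-6],[0,-6,11.9,0,-9],[0,-7.5,16.1,0,-12],[0,-8.8,20.3,0,-15]]';python3 tq.py; python3 -m handwheel '[[0,-1.1,4.3,0,-3],[0,-2,8.7,0,-6],[0,-2.7,13.1,0,-9],[0,-3.1,17.5,0,-12],[0,-3.3,21.9,0,-15]]';python3 tq.py; python3 -m handwheel '[[0,0,4.4,0,-3],[0,0.3,8.9,0,-6],[0,0.8,13.3,0,-9]]';python3 tq.py; python3 arc.py -8 -2 2 85;  python3 arc.py -14 -0.5 4 85
```

```text
time: 12.6
eef_pos: [0.488, -0.164, 0.0207]
tcp_rot: [-180.0, 0.0, -164.1]
wrist_force: [1.0, -0.5, -3.7]
grip_width: 0.0115
gripper_force: 50.2
psi 15.91 ring [ 0.5697 -0.1407] z 0.0207 F along/perp 0.78 -0.72 Fz -3.7 Mz 0.311 M about screw 0.372 t 12.6 {}
time: 13.02
eef_pos: [0.4842, -0.142, 0.0206]
tcp_rot: [-180.0, -0.0, -179.1]
wrist_force: [-1.4, -0.8, -2.3]
grip_width: 0.0112
gripper_force: 50.2
psi 0.92 ring [ 0.5692 -0.1406] z 0.0206 F along/perp -1.36 -0.73 Fz -2.3 Mz 0.298 M about screw 0.36 t 13.0167 {}
time: 13.27
eef_pos: [0.4848, -0.1286, 0.0205]
tcp_rot: [-180.0, -0.1, 171.9]
wrist_force: [-1.4, -0.5, -2.1]
grip_width: 0.0113
gripper_force: 50.3
psi -8.07 ring [ 0.5689 -0.1405] z 0.0205 F along/perp -1.29 -0.73 Fz -2.1 Mz 0.401 M about screw 0.462 t 13.2667 {}
from -8.0 [[0, 0.5, 2.9, 0, -2.0], [0, 1.0, 5.8, 0, -4.0], [0, 1.7, 8.7, 0, -6.0], [0, 2.5, 11.6, 0, -8.0], [0, 3.3, 14.4, 0, -10.0]]
from -18.0 [[0, 1.0, 2.8, 0, -2.0], [0, 2.0, 5.6, 0, -4.0], [0, 3.2, 8.3, 0, -6.0], [0, 4.4, 11.0, 0, -8.0], [0, 5.8, 13.6, 0, -10.0]]
from -14.0 [[0, 0.2, 0.7, 0, -0.5], [0, 0.4, 1.4, 0, -1.0], [0, 0.6, 2.2, 0, -1.5], [0, 0.8, 2.9, 0, -2.0], [0, 1.0, 3.6, 0, -2.5]]
from -16.5 [[0, 0.2, 0.7, 0, -0.5], [0, 0.4, 1.4, 0, -1.0], [0, 0.7, 2.1, 0, -1.5], [0, 0.9, 2.8, 0, -2.0], [0, 1.1, 3.5, 0, -2.5]]
from -19.0 [[0, 0.2, 0.7, 0, -0.5], [0, 0.5, 1.4, 0, -1.0], [0, 0.8, 2.1, 0, -1.5], [0, 1.0, 2.8, 0, -2.0], [0, 1.3, 3.5, 0, -2.5]]
from -21.5 [[0, 0.3, 0.7, 0, -0.5], [0, 0.6, 1.4, 0, -1.0], [0, 0.8, 2.1, 0, -1.5], [0, 1.1, 2.7, 0, -2.0], [0, 1.4, 3.4, 0, -2.5]]
```

```bash
python3 -m handwheel '[[0,0.5,2.9,0,-2],[0,1,5.8,0,-4],[0,1.2,7.2,0,-5]]';python3 tq.py; python3 -m handwheel '[[0,0.2,0.7,0,-0.5],[0,0.4,1.4,0,-1]]';python3 tq.py; python3 -m handwheel '[[0,0.2,0.7,0,-0.5],[0,0.4,1.4,0,-1]]';python3 tq.py
```

```text
time: 13.52
eef_pos: [0.486, -0.1212, 0.0205]
tcp_rot: [-180.0, -0.1, 167.0]
wrist_force: [-2.9, 0.3, -2.3]
grip_width: 0.0117
gripper_force: 50.3
psi -13.02 ring [ 0.5688 -0.1404] z 0.0205 F along/perp -2.91 -0.39 Fz -2.3 Mz 0.327 M about screw 0.36 t 13.5167 {}
time: 13.68
eef_pos: [0.4862, -0.12, 0.0204]
tcp_rot: [-180.0, -0.1, 166.1]
wrist_force: [-4.8, 0.9, -0.7]
grip_width: 0.0114
gripper_force: 50.3
psi -13.95 ring [ 0.5687 -0.1405] z 0.0204 F along/perp -4.85 -0.23 Fz -0.7 Mz 0.405 M about screw 0.425 t 13.6833 {}
time: 13.85
eef_pos: [0.4866, -0.1186, 0.0204]
tcp_rot: [180.0, -0.1, 165.0]
wrist_force: [-5.3, 1.9, -0.1]
grip_width: 0.0114
gripper_force: 50.3
psi -14.97 ring [ 0.5687 -0.1406] z 0.0204 F along/perp -5.62 0.43 Fz -0.1 Mz 0.431 M about screw 0.394 t 13.85 {}
```

```bash
python3 -m handwheel '[[0,0,0.8,0,-0.5],[0,0,1.5,0,-1]]';python3 tq.py; python3 -m handwheel '[[0,0,0.8,0,-0.5],[0,0.2,1.5,0,-1]]';python3 tq.py
```

```text
time: 14.02
eef_pos: [0.4869, -0.1172, 0.0204]
tcp_rot: [-180.0, -0.0, 164.0]
wrist_force: [-4.8, 2.0, -1.2]
grip_width: 0.0119
gripper_force: 50.3
psi -15.98 ring [ 0.5687 -0.1406] z 0.0204 F along/perp -5.18 0.62 Fz -1.2 Mz 0.426 M about screw 0.374 t 14.0167 {}
time: 14.18
eef_pos: [0.4873, -0.1157, 0.0205]
tcp_rot: [-180.0, -0.0, 163.0]
wrist_force: [-4.5, 1.1, -1.3]
grip_width: 0.0114
gripper_force: 50.3
psi -17.01 ring [ 0.5686 -0.1406] z 0.0205 F along/perp -4.65 -0.25 Fz -1.3 Mz 0.411 M about screw 0.432 t 14.1833 {}
```

```bash
python3 -m handwheel '[[0,0.2,0.7,0,-0.5],[0,0.2,0.7,0,-0.5]]';python3 tq.py
```

```text
time: 14.35
eef_pos: [0.4876, -0.1149, 0.0205]
tcp_rot: [180.0, -0.0, 162.5]
wrist_force: [-4.3, 1.3, -2.0]
grip_width: 0.0117
gripper_force: 50.3
psi -17.5 ring [ 0.5686 -0.1405] z 0.0205 F along/perp -4.49 -0.1 Fz -2.0 Mz 0.45 M about screw 0.459 t 14.35 {}
```

```bash
for i in 1; do python3 -m handwheel '[[0,0.1,0.7,0,-0.5],[0,0.1,0.7,0,-0.5]]';python3 tq.py;  python3 -m handwheel '[[0,0.2,0.7,0,-0.5],[0,0.2,0.7,0,-0.5]]'; python3 tq.py; done
```

```text
time: 14.52
eef_pos: [0.4877, -0.1143, 0.0205]
tcp_rot: [180.0, -0.0, 162.0]
wrist_force: [-3.3, 1.2, -1.1]
grip_width: 0.0114
gripper_force: 50.3
psi -18.0 ring [ 0.5686 -0.1406] z 0.0205 F along/perp -3.46 0.1 Fz -1.1 Mz 0.431 M about screw 0.423 t 14.5167 {}
time: 14.68
eef_pos: [0.488, -0.1136, 0.0205]
tcp_rot: [180.0, -0.0, 161.5]
wrist_force: [-3.0, 1.1, -2.0]
grip_width: 0.0115
gripper_force: 50.3
psi -18.51 ring [ 0.5686 -0.1406] z 0.0205 F along/perp -3.23 0.08 Fz -2.0 Mz 0.448 M about screw 0.442 t 14.6833 {}
```

```bash
python3 -m handwheel '[[0,0.2,0.7,0,-0.5],[0,0.2,0.7,0,-0.5]]';python3 tq.py;  python3 -m handwheel '[[0,0.2,0.7,0,-0.5],[0,0.2,0.7,0,-0.5]]'; python3 tq.py
```

```text
time: 14.85
eef_pos: [0.4882, -0.1129, 0.0205]
tcp_rot: [180.0, 0.0, 161.0]
wrist_force: [-3.5, 1.9, -2.0]
grip_width: 0.0115
gripper_force: 50.3
psi -19.01 ring [ 0.5685 -0.1406] z 0.0205 F along/perp -3.95 0.68 Fz -2.0 Mz 0.458 M about screw 0.399 t 14.85 {}
time: 15.02
eef_pos: [0.4884, -0.1122, 0.0205]
tcp_rot: [180.0, 0.0, 160.5]
wrist_force: [-4.4, 1.8, -2.0]
grip_width: 0.0119
gripper_force: 50.4
psi -19.51 ring [ 0.5685 -0.1406] z 0.0205 F along/perp -4.74 0.25 Fz -2.0 Mz 0.414 M about screw 0.393 t 15.0167 {}
```

```bash
python3 -m handwheel '[[0,0.2,0.7,0,-0.5],[0,0.2,0.7,0,-0.5]]';python3 tq.py;  python3 -m handwheel '[[0,0.2,0.7,0,-0.5],[0,0.2,0.7,0,-0.5]]'; python3 tq.py
```

```text
time: 15.18
eef_pos: [0.4886, -0.1115, 0.0205]
tcp_rot: [180.0, 0.0, 160.0]
wrist_force: [-3.2, 1.4, -2.3]
grip_width: 0.0115
gripper_force: 50.4
psi -20.01 ring [ 0.5685 -0.1406] z 0.0205 F along/perp -3.54 0.24 Fz -2.3 Mz 0.483 M about screw 0.463 t 15.1833 {}
time: 15.35
eef_pos: [0.4888, -0.1108, 0.0205]
tcp_rot: [180.0, 0.0, 159.5]
wrist_force: [-3.6, 1.9, -1.9]
grip_width: 0.0113
gripper_force: 50.4
psi -20.51 ring [ 0.5685 -0.1406] z 0.0205 F along/perp -4.05 0.47 Fz -1.9 Mz 0.408 M about screw 0.368 t 15.35 {}
```

```bash
python3 -m handwheel '[[0,0.2,0.7,0,-0.5],[0,0.2,0.7,0,-0.5]]';python3 tq.py;  python3 -m handwheel '[[0,0.2,0.7,0,-0.5],[0,0.2,0.7,0,-0.5]]'; python3 tq.py
```

```text
time: 15.52
eef_pos: [0.4891, -0.1101, 0.0206]
tcp_rot: [180.0, 0.0, 159.0]
wrist_force: [-3.2, 2.5, -2.1]
grip_width: 0.0113
gripper_force: 50.4
psi -21.01 ring [ 0.5684 -0.1406] z 0.0206 F along/perp -3.85 1.19 Fz -2.1 Mz 0.456 M about screw 0.354 t 15.5167 {}
time: 15.68
eef_pos: [0.4893, -0.1094, 0.0206]
tcp_rot: [180.0, 0.0, 158.5]
wrist_force: [-3.4, 1.6, -1.0]
grip_width: 0.0113
gripper_force: 50.4
psi -21.51 ring [ 0.5684 -0.1406] z 0.0206 F along/perp -3.77 0.23 Fz -1.0 Mz 0.488 M about screw 0.468 t 15.6833 {}
```

```bash
python3 -m handwheel '[[0,0.2,0.7,0,-0.5],[0,0.2,0.7,0,-0.5]]';python3 tq.py;  python3 -m handwheel '[[0,0.2,0.7,0,-0.5],[0,0.2,0.7,0,-0.5]]'; python3 tq.py
```

```text
time: 15.85
eef_pos: [0.4896, -0.1088, 0.0206]
tcp_rot: [180.0, 0.0, 158.0]
wrist_force: [-2.3, 0.6, -2.1]
grip_width: 0.0114
gripper_force: 50.4
psi -22.01 ring [ 0.5684 -0.1406] z 0.0206 F along/perp -2.4 -0.33 Fz -2.1 Mz 0.437 M about screw 0.465 t 15.85 {}
time: 16.02
eef_pos: [0.4898, -0.1081, 0.0206]
tcp_rot: [180.0, 0.0, 157.5]
wrist_force: [-1.1, 1.8, -2.5]
grip_width: 0.0117
gripper_force: 50.4
psi -22.51 ring [ 0.5683 -0.1406] z 0.0206 F along/perp -1.69 1.26 Fz -2.5 Mz 0.434 M about screw 0.327 t 16.0167 {}
```

```bash
python3 -m handwheel '[[0,0.3,0.7,0,-0.5],[0,0.3,0.7,0,-0.5]]' 60;python3 tq.py;  python3 -m handwheel '[[0,0.3,0.7,0,-0.5],[0,0.3,0.7,0,-0.5]]'; python3 tq.py
```

```text
time: 16.18
eef_pos: [0.4901, -0.1073, 0.0206]
tcp_rot: [180.0, 0.0, 157.0]
wrist_force: [-1.9, 2.3, -2.2]
grip_width: 0.0115
gripper_force: 60.4
psi -23.01 ring [ 0.5683 -0.1406] z 0.0206 F along/perp -2.65 1.32 Fz -2.2 Mz 0.535 M about screw 0.423 t 16.1833 {}
time: 16.35
eef_pos: [0.4903, -0.1066, 0.0206]
tcp_rot: [180.0, 0.0, 156.5]
wrist_force: [-0.6, 1.0, -2.6]
grip_width: 0.0111
gripper_force: 60.4
psi -23.51 ring [ 0.5683 -0.1405] z 0.0206 F along/perp -0.96 0.7 Fz -2.6 Mz 0.467 M about screw 0.408 t 16.35 {}
```

```bash
python3 -m handwheel '[[0,0.3,0.7,0,-0.5],[0,0.3,0.7,0,-0.5]]' |tail -0;python3 tq.py;  python3 -m handwheel '[[0,0.3,0.7,0,-0.5],[0,0.3,0.7,0,-0.5]]'|tail -0; python3 tq.py; python3 -m handwheel '[[0,0.3,0.7,0,-0.5],[0,0.3,0.7,0,-0.5]]'|tail -0; python3 tq.py
```

```text
psi -24.01 ring [ 0.5683 -0.1405] z 0.0206 F along/perp -1.85 1.41 Fz -3.3 Mz 0.495 M about screw 0.375 t 16.5167 {}
psi -24.51 ring [ 0.5682 -0.1405] z 0.0206 F along/perp -1.08 1.09 Fz -2.0 Mz 0.493 M about screw 0.401 t 16.6833 {}
psi -25.01 ring [ 0.5682 -0.1405] z 0.0206 F along/perp -0.55 0.71 Fz -2.7 Mz 0.494 M about screw 0.434 t 16.85 {}Exception ignored on flushing sys.stdout:
BrokenPipeError: [Errno 32] Broken pipe
Exception ignored on flushing sys.stdout:
BrokenPipeError: [Errno 32] Broken pipe
Exception ignored on flushing sys.stdout:
BrokenPipeError: [Errno 32] Broken pipe
```

```bash
sed -i 's/188:218,278:308/188:248,258:318/' view.py; python3 view.py 8.png
```

```text
{'eef_pos': [0.4911, -0.1046, 0.0205], 'tcp_rot': [179.9983, 0.0093, 155.0341], 'wrist_force': [0.4964, 1.189, -2.7813], 'wrist_torque': [0.2625, 0.017, 0.5176]}
ring [ 0.5682 -0.1404] psi 335.0340724153682
[([294.4, 205.3], 0.49)]
[([257.6, 227.7], 0.74)]
```

View pics/8.png

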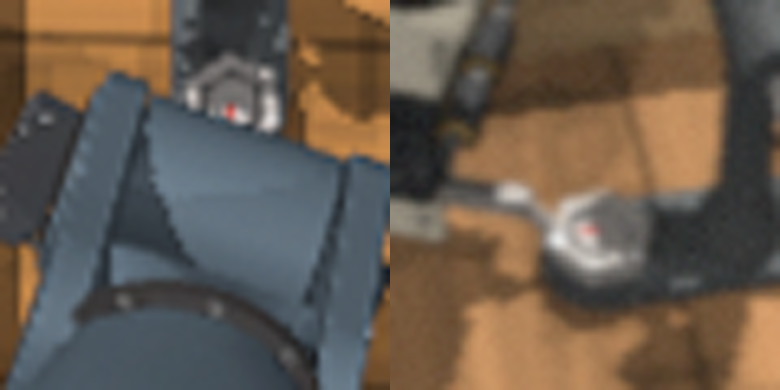

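```bash
python3 - <<'E'
from h import *
b=snapshot("side")
f=lambda u,z:ray(b,((u[0]-390)/6.5+225-.42,u[1]/6.5+190-.42),z)[:2]
p=f((450,192),.038);q=f((518,194),.038);r=f((600,228),.024);m=f((590,231),.023)
an=lambda a,b:np.degrees(np.arctan2(*(b-a)[::-1]))
print(p,q,r,m,an(p,r),an(p,q),an(r,m))
E
```

```text
[ 0.5000431  -0.11451523] [ 0.53213793 -0.1218535 ] [ 0.56928525 -0.13865491] [ 0.56433342 -0.13878865] -19.219935708063723 -12.87892103515881 -178.45292925757855
```

```bash
python3 -m handwheel '[[0,0.3,0.7,0,-0.5],[0,0.3,0.7,0,-0.5]]' >/dev/null;python3 tq.py;  python3 -m handwheel '[[0,0.3,0.7,0,-0.5],[0,0.3,0.7,0,-0.5]]'>/dev/null; python3 tq.py; python3 -m handwheel '[[0,0.3,0.7,0,-0.5],[0,0.3,0.7,0,-0.5]]'>/dev/null; python3 tq.py
```

```text
psi -25.5 ring [ 0.5681 -0.1405] z 0.0205 F along/perp -0.03 1.07 Fz -2.8 Mz 0.507 M about screw 0.416 t 17.2667 {}
psi -26.01 ring [ 0.5681 -0.1405] z 0.0205 F along/perp -0.74 -0.85 Fz -3.5 Mz 0.523 M about screw 0.596 t 17.4333 {}
psi -26.51 ring [ 0.5681 -0.1405] z 0.0205 F along/perp 0.44 -0.26 Fz -2.7 Mz 0.477 M about screw 0.499 t 17.6 {}
```

```bash
python3 -m handwheel '[[0,0.4,0.7,0,-0.5],[0,0.4,0.7,0,-0.5]]' >/dev/null;python3 tq.py;  python3 -m handwheel '[[0,0.4,0.7,0,-0.5],[0,0.4,0.7,0,-0.5]]'>/dev/null; python3 tq.py
```

```text
psi -27.01 ring [ 0.5681 -0.1404] z 0.0205 F along/perp -0.22 -1.67 Fz -2.4 Mz 0.473 M about screw 0.615 t 17.7667 {}
psi -27.5 ring [ 0.5681 -0.1403] z 0.0205 F along/perp 1.12 -3.16 Fz -2.9 Mz 0.525 M about screw 0.794 t 17.9333 {}
```

```bash
python3 -m handwheel '[[0,0.4,0.7,0,-0.5],[0,0.4,0.7,0,-0.5]]' >/dev/null;python3 tq.py
```

```text
psi -28.01 ring [ 0.5681 -0.1403] z 0.0205 F along/perp -0.31 -3.48 Fz -1.6 Mz 0.517 M about screw 0.813 t 18.1 {}
```

```bash
python3 -m handwheel '[[0,0.4,0.7,0,-0.3],[0,0.7,1.3,0,-0.5],[0,0.7,1.3,0,-0.5]]' >/dev/null;python3 tq.py
```

```text
psi -28.49 ring [ 0.5684 -0.1397] z 0.0205 F along/perp -0.08 -5.7 Fz -2.5 Mz 0.429 M about screw 0.913 t 18.35 {}
```

```bash
python3 -m handwheel '[[0,0.4,0.7,0,-0.3],[0,0.4,0.7,0,-0.3]]' >/dev/null;python3 tq.py
```

```text
psi -28.8 ring [ 0.5685 -0.1395] z 0.0205 F along/perp -0.09 -6.74 Fz -2.0 Mz 0.341 M about screw 0.914 t 18.5167 {}
```

```bash
python3 -m handwheel '[[0,0.4,0.7,0,-0.5],[0,0.7,1.3,0,-1],[0,0.7,1.3,0,-1]]' >/dev/null;python3 tq.py
```

```text
psi -29.82 ring [ 0.5684 -0.1395] z 0.0204 F along/perp -0.35 -5.72 Fz -3.3 Mz 0.431 M about screw 0.917 t 18.7667 {}
```

```bash
python3 -m handwheel '[[0,0.4,0.7,0,-0.5],[0,0.7,1.3,0,-1],[0,0.7,1.3,0,-1]]' >/dev/null;python3 tq.py
```

```text
psi -30.8 ring [ 0.5683 -0.1397] z 0.0204 F along/perp 0.88 -9.51 Fz -2.3 Mz 0.45 M about screw 1.259 t 19.0167 {}
```

```bash
python3 -m handwheel '[[0,0.4,0.7,0,-0.4],[0,0.4,0.7,0,-0.4],[0,0.4,0.7,0,-0.4]]' >/dev/null;python3 tq.py
```

```text
psi -31.18 ring [ 0.5683 -0.1395] z 0.0204 F along/perp 0.76 -9.65 Fz -2.8 Mz 0.394 M about screw 1.213 t 19.2667 {}
```

```bash
python3 -m handwheel '[[0,0,0,0,0],[0,0,0,0,0],[0,0,0,0,0]]' >/dev/null;python3 tq.py; python3 arc.py -31 2 2 85
```

```text
psi -31.17 ring [ 0.5683 -0.1395] z 0.0204 F along/perp 0.58 -8.93 Fz -2.4 Mz 0.455 M about screw 1.215 t 19.5167 {}
from -31.0 [[0, -1.5, -2.6, 0, 2.0], [0, -2.9, -5.2, 0, 4.0], [0, -4.2, -7.9, 0, 6.0], [0, -5.4, -10.6, 0, 8.0], [0, -6.5, -13.3, 0, 10.0]]
from -21.0 [[0, -1.0, -2.8, 0, 2.0], [0, -1.9, -5.6, 0, 4.0], [0, -2.7, -8.5, 0, 6.0], [0, -3.5, -11.3, 0, 8.0], [0, -4.1, -14.2, 0, 10.0]]
```

```bash
python3 -m handwheel '[[0,0.4,0.7,0,-0.5],[0,0.7,1.3,0,-1],[0,0.7,1.3,0,-1]]' >/dev/null;python3 tq.py;python3 -m handwheel '[[0,0,0,0,0],[0,0,0,0,0]]' >/dev/null;python3 tq.py
```

```text
psi -32.19 ring [ 0.5682 -0.1396] z 0.0204 F along/perp 0.73 -10.76 Fz -3.3 Mz 0.472 M about screw 1.387 t 19.7667 {}
psi -32.17 ring [ 0.5682 -0.1396] z 0.0204 F along/perp 1.26 -11.35 Fz -2.6 Mz 0.518 M about screw 1.482 t 19.9333 {}
```

```bash
python3 -m handwheel '[[0,-1.5,-2.6,0,2],[0,-2.9,-5.2,0,4],[0,-4.2,-7.9,0,6],[0,-5.4,-10.6,0,8],[0,-6.5,-13.3,0,10]]' >/dev/null;python3 tq.py;python3 -m handwheel '[[0,-1,-2.8,0,2],[0,-1.9,-5.6,0,4],[0,-1.9,-5.6,0,4]]' >/dev/null;python3 tq.py
```

```text
psi -22.17 ring [ 0.5692 -0.1384] z 0.0205 F along/perp -1.04 5.57 Fz -2.5 Mz -0.015 M about screw -0.489 t 20.35 {}
psi -18.18 ring [ 0.5691 -0.1387] z 0.0205 F along/perp -1.5 4.38 Fz -2.3 Mz 0.035 M about screw -0.338 t 20.6 {}
```

```bash
python3 -m handwheel '[[0,0.8,1.3,0,-1.8],[0,0.8,1.3,0,-1.8]]' >/dev/null;python3 tq.py;python3 -m handwheel '[[0,1.1,2.7,0,-2],[0,1.1,2.7,0,-2]]' >/dev/null;python3 tq.py;python3 -m handwheel '[[0,1.1,2.8,0,-2],[0,1.1,2.8,0,-2]]' >/dev/null;python3 tq.py;
```

```text
psi -20.13 ring [ 0.5686 -0.14  ] z 0.0204 F along/perp -3.69 3.11 Fz -1.7 Mz 0.366 M about screw 0.101 t 20.7667 {}
psi -22.04 ring [ 0.5686 -0.14  ] z 0.0204 F along/perp -5.74 0.07 Fz -0.8 Mz 0.396 M about screw 0.39 t 20.9333 {}
psi -23.99 ring [ 0.5685 -0.14  ] z 0.0204 F along/perp -4.83 -0.28 Fz -0.9 Mz 0.427 M about screw 0.451 t 21.1 {}
```

```bash
python3 -m handwheel '[[0,1.3,2.7,0,-2],[0,1.3,2.7,0,-2]]' >/dev/null;python3 tq.py;python3 -m handwheel '[[0,1.4,2.6,0,-2],[0,1.4,2.6,0,-2]]' >/dev/null;python3 tq.py; python3 - <<'E'
from h import *
for n in range(2):
  for nm,(x0,x1,y0,y1) in(("top",(288,300,198,210)),("side",(249,267,216,236))):
    p=snapshot(nm);c=p["pixels"][y0:y1,x0:x1].astype(float); w=np.clip(c[...,0]-np.maximum(c[...,1],c[...,2])-25,0,None)
    yy,xx=np.mgrid[y0:y1,x0:x1]; u=((w*xx).sum()/w.sum(),(w*yy).sum()/w.sum());print(nm,w.sum(),u,ray(p,u,.023)[:2])
E
```

```text
psi -25.98 ring [ 0.5684 -0.1399] z 0.0203 F along/perp -6.25 -0.21 Fz 1.0 Mz 0.37 M about screw 0.388 t 21.2667 {}
psi -27.98 ring [ 0.5684 -0.1399] z 0.0203 F along/perp -5.9 0.16 Fz -0.9 Mz 0.393 M about screw 0.379 t 21.4333 {}
top 137.0 (np.float64(292.9270072992701), np.float64(204.63503649635035)) [ 0.56649947 -0.13900466]
side 1105.0 (np.float64(257.07873303167423), np.float64(217.60452488687784)) [ 0.57565347 -0.10935143]
top 137.0 (np.float64(292.9270072992701), np.float64(204.63503649635035)) [ 0.56649947 -0.13900466]
side 1082.0 (np.float64(257.15341959334563), np.float64(217.590573012939)) [ 0.57589969 -0.10933822]
```

```bash
python3 -m handwheel '[[0,-0.6,0.3,0,0],[0,-0.6,0.3,0,0]]' >/dev/null;python3 tq.py; python3 -m handwheel '[[0,-1.4,-2.6,0,2],[0,-1.4,-2.6,0,2]]' >/dev/null;python3 tq.py;python3 -m handwheel '[[0,-1.3,-2.7,0,2],[0,-1.3,-2.7,0,2]]' >/dev/null;python3 tq.py; python3 -m handwheel '[[0,-1.1,-2.8,0,2],[0,-1.1,-2.8,0,2]]' >/dev/null;python3 tq.py; python3 -m handwheel '[[0,-1.1,-2.7,0,2],[0,-1.1,-2.7,0,2]]' >/dev/null;python3 tq.py
```

```text
psi -27.9 ring [ 0.5684 -0.14  ] z 0.0205 F along/perp -3.96 0.98 Fz -0.1 Mz 0.373 M about screw 0.29 t 21.8 {}
psi -25.85 ring [ 0.5686 -0.1396] z 0.0205 F along/perp -3.81 6.42 Fz -1.1 Mz 0.286 M about screw -0.259 t 21.9667 {}
psi -23.85 ring [ 0.5687 -0.1396] z 0.0205 F along/perp -3.5 7.13 Fz -0.4 Mz 0.227 M about screw -0.38 t 22.1333 {}
psi -21.85 ring [ 0.5687 -0.1397] z 0.0205 F along/perp -2.48 7.58 Fz -2.1 Mz 0.277 M about screw -0.367 t 22.3 {}
psi -19.85 ring [ 0.5688 -0.1397] z 0.0205 F along/perp -2.29 7.2 Fz -2.6 Mz 0.289 M about screw -0.323 t 22.4667 {}
```

```bash
python3 - <<'E'
from h import *
im=cv2.imread("pics/8.png")[:,:,::-1]; old=cv2.resize(np.ascontiguousarray(im[:,390:]),(60,60),interpolation=cv2.INTER_AREA)
oldt=cv2.resize(np.ascontiguousarray(im[:,:390]),(60,60),interpolation=cv2.INTER_AREA)
def cen(c,x0,y0):
    c=c.astype(float);w=np.clip(c[...,0]-np.maximum(c[...,1],c[...,2])-15,0,None);yy,xx=np.mgrid[:c.shape[0],:c.shape[1]];return w.sum().round(),((w*xx).sum()/w.sum()+x0).round(2),((w*yy).sum()/w.sum()+y0).round(2)
b=snapshot("side");a=snapshot("top")
new=b["pixels"][190:250,225:285];newt=a["pixels"][188:248,258:318]
s=np.s_[30:41,26:36]; print("side old",cen(old[s],251,220),"new",cen(new[s],251,220))
t=np.s_[11:20,31:40];print("top old",cen(oldt[t],289,199),"new",cen(newt[t],289,199))
X=[cv2.resize(z,(390,300),interpolation=cv2.INTER_CUBIC) for z in (oldt[5:25,22:48],newt[5:25,22:48],old[24:50,16:50],new[24:50,16:50])]
cv2.imwrite("pics/9.png",np.vstack([np.hstack(X[:2]),np.hstack(X[2:])])[:,:,::-1])
E
```

```text
side old (np.float64(168.0), np.float64(254.49), np.float64(223.78)) new (np.float64(215.0), np.float64(254.47), np.float64(224.25))
top old (np.float64(194.0), np.float64(293.01), np.float64(204.68)) new (np.float64(202.0), np.float64(293.14), np.float64(204.93))
```

View pics/9.png

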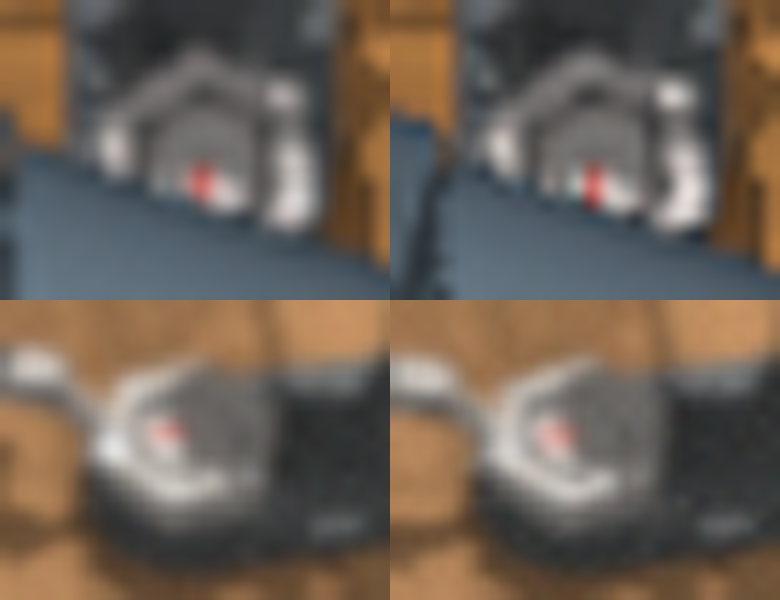

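```bash
python3 -m handwheel '[[0,0.2,0.5,0,1.5],[0,0.4,1,0,3],[0,0.4,1,0,3]]' >/dev/null;python3 tq.py;  python3 -m handwheel '[[0,0.2,0.5,0,1.5],[0,0.4,1,0,3],[0,0.4,1,0,3]]' >/dev/null;python3 tq.py
```

```text
psi -16.95 ring [ 0.5703 -0.1351] z 0.0205 F along/perp -3.26 -1.77 Fz -1.7 Mz -0.62 M about screw -0.469 t 22.8167 {}
psi -14.02 ring [ 0.5716 -0.1304] z 0.0205 F along/perp -4.06 -8.79 Fz -0.4 Mz -1.055 M about screw -0.308 t 23.0667 {}
```

```bash
python3 -m handwheel '[[0,0,0,0,-2],[0,0,0,0,-4],[0,0,0,0,-5]]' >/dev/null;python3 tq.py; python3 -m handwheel '[[0,-1.9,0.7,0,0],[0,-1.9,0.7,0,0],[0,1.9,-0.7,0,0],[0,1.9,-0.7,0,0],[0,0,0,0,0]]' >/dev/null;python3 tq.py
```

```text
psi -19.15 ring [ 0.5696 -0.1374] z 0.0205 F along/perp -3.44 -1.95 Fz -2.9 Mz -0.085 M about screw 0.08 t 23.3167 {}
psi -18.94 ring [ 0.5696 -0.1368] z 0.0205 F along/perp 3.64 -3.43 Fz -4.4 Mz -0.256 M about screw 0.035 t 23.7333 {}
```

```bash
python3 -m handwheel '[[0,0,0,0,-1],[0,0,0,0,-2],[0,0,0,0,-2]]' >/dev/null;python3 tq.py; python3 -m handwheel '[[0,-1.1,-2.8,0,2],[0,-1.1,-2.8,0,2]]' >/dev/null;python3 tq.py; python3 -m handwheel '[[0,-1,-2.8,0,2],[0,-1,-2.8,0,2]]' >/dev/null;python3 tq.py
```

```text
psi -21.02 ring [ 0.5688 -0.1394] z 0.0205 F along/perp -1.32 0.79 Fz -2.3 Mz 0.208 M about screw 0.141 t 23.9833 {}
psi -18.88 ring [ 0.569  -0.1391] z 0.0206 F along/perp -1.38 5.11 Fz -2.4 Mz 0.128 M about screw -0.306 t 24.15 {}
psi -16.93 ring [ 0.569  -0.1392] z 0.0206 F along/perp 0.35 6.4 Fz -3.2 Mz 0.18 M about screw -0.364 t 24.3167 {}
```

```bash
for i in 1 2 3; do python3 -m handwheel '[[0,0,0,0,0],[0,0,0,0,0],[0,0,0,0,0],[0,0,0,0,0]]' >/dev/null;python3 tq.py;done;  python3 -m handwheel '[[0,0,0,3,0],[0,0,0,3,0]]' >/dev/null;python3 tq.py
```

```text
psi -17.05 ring [ 0.569  -0.1391] z 0.0206 F along/perp -0.78 5.26 Fz -2.9 Mz 0.103 M about screw -0.344 t 24.65 {}
psi -17.05 ring [ 0.569  -0.1391] z 0.0206 F along/perp -0.25 5.54 Fz -2.8 Mz 0.154 M about screw -0.316 t 24.9833 {}
psi -17.04 ring [ 0.569  -0.1392] z 0.0206 F along/perp -0.79 4.9 Fz -3.0 Mz 0.175 M about screw -0.241 t 25.3167 {}
psi -17.04 ring [ 0.5695 -0.1395] z 0.0236 F along/perp 5.68 3.36 Fz -11.5 Mz 0.184 M about screw -0.102 t 25.4833 {}
```

```bash
python3 -m handwheel '[[0,0,0,2,0],[0,0,0,3,0],[0,0,0,3,0]]' >/dev/null;python3 tq.py; python3 -m handwheel '[[0,0,0,2,0],[0,0,0,4,0],[0,0,0,4,0]]' >/dev/null;python3 tq.py
```

```text
psi -17.04 ring [ 0.57   -0.1398] z 0.0265 F along/perp 7.79 1.67 Fz -14.1 Mz 0.123 M about screw -0.019 t 25.7333 {}
psi -17.04 ring [ 0.5707 -0.1401] z 0.0308 F along/perp 10.87 1.61 Fz -15.6 Mz 0.182 M about screw 0.045 t 25.9833 {}
```

```bash
python3 -m handwheel '[[0,-1,-2.8,0,2],[0,-1.7,-5.7,0,4],[0,-1.7,-5.7,0,4]]' >/dev/null;python3 tq.py; python3 - <<'E'
from h import *
s=get_state();print(s["wrist_torque"].round(2) if hasattr(s["wrist_torque"],'round') else s["wrist_torque"],s["tcp_rot"])
for n in("top","side"):
    p=snapshot(n);print([(np.round(d["xy"],1).tolist(),round(d["conf"],2)) for d in place_of(p,"spanner_ring")[:1]])
E
```

```text
psi -12.93 ring [ 0.5703 -0.1401] z 0.0308 F along/perp 7.34 1.84 Fz -9.0 Mz 0.232 M about screw 0.076 t 26.2333 {}
[ 0.12 -1.1   0.23] [-179.98022872    0.24101518  167.0687813 ]
[([291.3, 202.1], 0.38)]
[([255.5, 226.4], 0.78)]
```

```bash
python3 -m handwheel '[[0,-0.6,-2.9,0,2],[0,-1.2,-5.8,0,4],[0,-1.2,-5.8,0,4]]' >/dev/null;python3 tq.py;python3 -m handwheel '[[0,-0.4,-2.9,0,2],[0,-0.7,-5.8,0,4],[0,-0.7,-5.8,0,4]]' >/dev/null;python3 tq.py
```

```text
psi -8.95 ring [ 0.5697 -0.14  ] z 0.0308 F along/perp 6.58 1.88 Fz -5.3 Mz 0.113 M about screw -0.047 t 26.6833 {}
psi -5.0 ring [ 0.5692 -0.1398] z 0.0308 F along/perp 4.44 1.33 Fz -3.9 Mz 0.082 M about screw -0.03 t 26.9333 {}
```

```bash
python3 -m handwheel '[[0,0,0,-3,0],[0,0,0,-6,0],[0,0,0,-9,0],[0,0,0,-10.3,0],[0,0,0,-10.3,0]]' >/dev/null;python3 tq.py;python3 arc.py -5 -2 4 85
```

```text
psi -5.0 ring [ 0.5678 -0.1392] z 0.02 F along/perp -2.84 0.16 Fz 4.8 Mz 0.03 M about screw 0.017 t 27.35 {}
from -5.0 [[0, 0.3, 3.0, 0, -2.0], [0, 0.7, 5.9, 0, -4.0], [0, 1.2, 8.8, 0, -6.0], [0, 1.9, 11.7, 0, -8.0], [0, 2.6, 14.6, 0, -10.0]]
from -15.0 [[0, 0.8, 2.9, 0, -2.0], [0, 1.7, 5.7, 0, -4.0], [0, 2.7, 8.5, 0, -6.0], [0, 3.9, 11.2, 0, -8.0], [0, 5.1, 13.9, 0, -10.0]]
from -25.0 [[0, 1.3, 2.7, 0, -2.0], [0, 2.7, 5.3, 0, -4.0], [0, 4.2, 7.9, 0, -6.0], [0, 5.7, 10.4, 0, -8.0], [0, 7.4, 12.8, 0, -10.0]]
from -35.0 [[0, 1.7, 2.4, 0, -2.0], [0, 3.6, 4.7, 0, -4.0], [0, 5.5, 7.0, 0, -6.0], [0, 7.5, 9.2, 0, -8.0], [0, 9.5, 11.4, 0, -10.0]]
```

```bash
python3 -m handwheel '[[0,0.3,3,0.3,-2],[0,0.7,5.7,0.3,-4],[0,1.2,8.6,0.3,-6],[0,1.9,11.5,0.3,-8]]' >/dev/null;python3 tq.py;python3 -m handwheel '[[0,0.7,2.9,0,-2],[0,0.7,2.9,0,-2]]' >/dev/null;python3 tq.py;python3 -m handwheel '[[0,0.8,2.9,0,-2],[0,0.8,2.9,0,-2]]' >/dev/null;python3 tq.py;python3 -m handwheel '[[0,0.9,2.8,0,-2],[0,0.9,2.8,0,-2]]' >/dev/null;python3 tq.py
```

```text
psi -13.08 ring [ 0.5687 -0.1396] z 0.0206 F along/perp 0.18 -0.63 Fz 1.8 Mz 0.273 M about screw 0.327 t 27.6833 {}
psi -15.04 ring [ 0.5686 -0.1395] z 0.0206 F along/perp 1.38 0.0 Fz 1.0 Mz 0.196 M about screw 0.196 t 27.85 {}
psi -16.98 ring [ 0.5686 -0.1395] z 0.0206 F along/perp 1.65 -2.58 Fz 1.4 Mz 0.31 M about screw 0.53 t 28.0167 {}
psi -18.95 ring [ 0.5685 -0.1395] z 0.0206 F along/perp 1.78 -1.29 Fz 1.5 Mz 0.257 M about screw 0.367 t 28.1833 {}
```

```bash
for k in 1; do python3 -m handwheel '[[0,0.5,1.4,0,-1],[0,0.5,1.4,0,-1]]' >/dev/null;python3 tq.py; python3 -m handwheel '[[0,0.5,1.4,0,-1],[0,0.5,1.4,0,-1]]' >/dev/null;python3 tq.py; done
```

```text
psi -19.96 ring [ 0.5684 -0.1396] z 0.0205 F along/perp 0.63 -1.14 Fz 1.8 Mz 0.281 M about screw 0.378 t 28.35 {}
psi -21.01 ring [ 0.5684 -0.1395] z 0.0206 F along/perp 1.33 -1.39 Fz 1.8 Mz 0.282 M about screw 0.4 t 28.5167 {}
```

```bash
python3 -m handwheel '[[0,0.5,1.4,0,-1],[0,0.5,1.4,0,-1]]' >/dev/null;python3 tq.py; python3 -m handwheel '[[0,0.5,1.4,0,-1],[0,0.5,1.4,0,-1]]' >/dev/null;python3 tq.py
```

```text
psi -22.03 ring [ 0.5684 -0.1395] z 0.0206 F along/perp 1.57 -1.15 Fz 2.0 Mz 0.316 M about screw 0.413 t 28.6833 {}
psi -23.04 ring [ 0.5684 -0.1394] z 0.0205 F along/perp 2.68 -1.53 Fz 1.5 Mz 0.288 M about screw 0.418 t 28.85 {}
```

```bash
python3 -m handwheel '[[0,0.6,1.4,0,-1],[0,0.6,1.4,0,-1]]' >/dev/null;python3 tq.py; python3 -m handwheel '[[0,0.6,1.4,0,-1],[0,0.6,1.4,0,-1]]' >/dev/null;python3 tq.py
```

```text
psi -24.04 ring [ 0.5684 -0.1394] z 0.0206 F along/perp 2.26 -0.82 Fz 1.0 Mz 0.278 M about screw 0.348 t 29.0167 {}
psi -25.04 ring [ 0.5683 -0.1394] z 0.0205 F along/perp 3.17 -3.2 Fz 1.3 Mz 0.311 M about screw 0.583 t 29.1833 {}
```

```bash
python3 -m handwheel '[[0,0.6,1.3,0,-1],[0,0.6,1.3,0,-1]]' >/dev/null;python3 tq.py; python3 -m handwheel '[[0,0.6,1.3,0,-1],[0,0.6,1.3,0,-1]]' >/dev/null;python3 tq.py
```

```text
psi -26.02 ring [ 0.5682 -0.1395] z 0.0205 F along/perp 3.18 -4.31 Fz 2.1 Mz 0.357 M about screw 0.723 t 29.35 {}
psi -27.0 ring [ 0.5681 -0.1396] z 0.0205 F along/perp 2.46 -5.31 Fz 0.3 Mz 0.418 M about screw 0.869 t 29.5167 {}
```

```bash
python3 -m handwheel '[[0,0.6,1.3,0,-1],[0,1.2,2.6,0,-2],[0,1.2,2.6,0,-2],[0,1.2,2.6,0,-2]]' >/dev/null;python3 tq.py
```

```text
psi -28.94 ring [ 0.5679 -0.1399] z 0.0205 F along/perp 4.68 -7.71 Fz 0.9 Mz 0.48 M about screw 1.135 t 29.85 {}
```

```bash
python3 -m handwheel '[[0,-0.7,-1.3,0,1],[0,-1.3,-2.6,0,2],[0,-1.3,-2.6,0,2]]' >/dev/null;python3 tq.py; python3 -m handwheel '[[0,-0.6,-1.3,0,1],[0,-0.6,-1.3,0,1]]' >/dev/null;python3 tq.py
```

```text
psi -26.92 ring [ 0.5682 -0.1394] z 0.0206 F along/perp 4.03 -0.34 Fz 0.7 Mz 0.374 M about screw 0.403 t 30.1 {}
psi -25.92 ring [ 0.5683 -0.1392] z 0.0206 F along/perp 4.24 1.49 Fz 0.2 Mz 0.254 M about screw 0.128 t 30.2667 {}
```

```bash
python3 -m handwheel '[[0,0,0,2,0],[0,0,0,4,0],[0,0,0,6,0],[0,0,0,6,0]]' >/dev/null;python3 tq.py; python3 -m handwheel '[[0,0,0,2,0],[0,0,0,4,0],[0,0,0,6,0],[0,0,0,6,0]]' >/dev/null;python3 tq.py
```

```text
psi -25.99 ring [ 0.5692 -0.1398] z 0.0263 F along/perp 14.74 0.76 Fz -14.9 Mz 0.235 M about screw 0.17 t 30.6 {}
psi -26.0 ring [ 0.5697 -0.1401] z 0.0323 F along/perp 16.83 -0.02 Fz -15.4 Mz 0.182 M about screw 0.183 t 30.9333 {}
```

Now rotate back under lift load in small steps, watching the moment.

```bash
python3 -m handwheel '[[0,-0.6,-1.3,0,1],[0,-0.6,-1.3,0,1]]' >/dev/null;python3 tq.py; python3 -m handwheel '[[0,-0.6,-1.4,0,1],[0,-0.6,-1.4,0,1]]' >/dev/null;python3 tq.py; python3 -m handwheel '[[0,0,0,0,0],[0,0,0,0,0]]' >/dev/null;python3 tq.py
```

```text
psi -24.97 ring [ 0.5697 -0.1399] z 0.0322 F along/perp 15.19 2.33 Fz -14.9 Mz 0.135 M about screw -0.063 t 31.1 {}
psi -23.97 ring [ 0.5698 -0.1399] z 0.0323 F along/perp 15.57 1.61 Fz -12.8 Mz 0.168 M about screw 0.031 t 31.2667 {}
psi -24.02 ring [ 0.5698 -0.1399] z 0.0323 F along/perp 15.6 1.98 Fz -13.4 Mz 0.147 M about screw -0.021 t 31.4333 {}
```

```bash
python3 -m handwheel '[[0,-0.5,-2.9,0,2],[0,-0.5,-2.9,0,2]]' >/dev/null;python3 tq.py; python3 -m handwheel '[[0,-0.5,-2.9,0,2],[0,-0.5,-2.9,0,2]]' >/dev/null;python3 tq.py; python3 -m handwheel '[[0,-0.8,-2.8,0,2],[0,-0.8,-2.8,0,2]]' >/dev/null;python3 tq.py;  python3 -m handwheel '[[0,-0.7,-2.8,0,2],[0,-0.7,-2.8,0,2]]' >/dev/null;python3 tq.py
```

```text
psi -21.9 ring [ 0.5695 -0.1398] z 0.0321 F along/perp 11.56 1.29 Fz -8.8 Mz 0.131 M about screw 0.021 t 31.6 {}
psi -19.9 ring [ 0.5693 -0.1396] z 0.032 F along/perp 6.13 0.84 Fz -6.6 Mz 0.115 M about screw 0.043 t 31.7667 {}
psi -17.91 ring [ 0.5691 -0.1396] z 0.032 F along/perp 4.81 1.21 Fz -4.3 Mz 0.034 M about screw -0.069 t 31.9333 {}
psi -15.94 ring [ 0.569  -0.1394] z 0.032 F along/perp 3.58 -0.05 Fz -3.6 Mz 0.053 M about screw 0.057 t 32.1 {}
```

```bash
python3 -m handwheel '[[0,0,0,3,0.5],[0,0,0,6,1],[0,0,0,12,1],[0,0,0,18,1],[0,0,0,26,1]]' >/dev/null;python3 tq.py; python3 -m handwheel '[[0,0,0,15,0],[0,0,0,30,0],[0,0,0,50,0],[0,0,0,70,0],[0,0,0,90,0]]';python3 tq.py
python3 - <<'E'
from h import *
s=get_state();print(s["wrist_torque"])
for n in("top","side"):
    p=snapshot(n)
    for l in("spanner_ring","spanner_grip","spanner","screw_head"):print(n,l,[(np.round(d["xy"],1).tolist(),round(d["conf"],2)) for d in place_of(p,l)[:2]])
E
```

```text
psi -15.0 ring [ 0.5693 -0.1379] z 0.0588 F along/perp -0.37 0.19 Fz -3.5 Mz -0.03 M about screw -0.045 t 32.5167 {}
time: 32.93
eef_pos: [0.4874, -0.116, 0.15]
tcp_rot: [180.0, -0.0, 165.0]
wrist_force: [0.4, 0.4, -3.7]
grip_width: 0.0115
gripper_force: 60.0
psi -14.99 ring [ 0.5695 -0.138 ] z 0.15 F along/perp 0.25 0.44 Fz -3.7 Mz -0.028 M about screw -0.065 t 32.9333 {}
[-0.01961381 -0.01788398 -0.02758761]
top spanner_ring []
top spanner_grip [([165.8, 234.1], 0.74), ([102.8, 206.1], 0.37)]
top spanner []
top screw_head []
side spanner_ring []
side spanner_grip [([229.6, 192.1], 0.93)]
side spanner [([257.5, 232.0], 0.73)]
side screw_head [([257.6, 222.6], 0.47)]
```

```bash
python3 -m handwheel '[[0,-1,31,0,1],[0,-2,62,0,2],[0,-3,93,0,4],[0,-4,124,0,6],[0,-5,155,0,8]]'>/dev/null; python3 -m handwheel '[[0,-2,31,0,2],[0,-4,62,0,4],[0,-6,93,0,6],[0,-8,124,0,8],[0,-9,155,0,10]]'>/dev/null; python3 -m handwheel '[[0,-2,31,0,2],[0,-4,62,0,4],[0,-7,94,0,5.7],[0,-7,94,-15,5.7],[0,-7,94,-30,5.7]]';python3 tq.py
```

```text
time: 34.68
eef_pos: [0.4668, 0.2895, 0.1181]
tcp_rot: [180.0, 0.1, -171.1]
wrist_force: [-0.1, -0.4, -4.0]
grip_width: 0.0111
gripper_force: 60.0
psi 8.89 ring [0.5508 0.3026] z 0.1181 F along/perp -0.2 -0.37 Fz -4.0 Mz -0.058 M about screw -0.026 t 34.6833 {}
```

```bash
python3 -m handwheel '[[0,0,0,-20,0],[0,0,0,-40,0],[0,0,0,-60,0],[0,0,0,-80,0],[0,0,0,-90,0]]'>/dev/null;python3 tq.py; python3 - <<'E'
from h import *
for nm,(x0,x1,y0,y1) in(("top",(289,299,199,209)),("side",(250,262,220,231))):
    p=snapshot(nm);c=p["pixels"][y0:y1,x0:x1].astype(float); w=np.clip(c[...,0]-np.maximum(c[...,1],c[...,2])-15,0,None)
    yy,xx=np.mgrid[y0:y1,x0:x1]; u=((w*xx).sum()/w.sum(),(w*yy).sum()/w.sum());print(nm,w.sum(),np.round(u,2),ray(p,u,.023)[:2])
    print(w.astype(int))
    P=np.array(p["R"])@np.array([.5695,-.1413,.023])+p["t"];print("S px",p["fx"]*P[0]/P[2]+p["cx"],p["fy"]*P[1]/P[2]+p["cy"])
    save(p,"fin_%s.png"%nm)
E
```

```text
psi 8.73 ring [0.5498 0.3001] z 0.026 F along/perp -0.2 0.3 Fz -3.2 Mz -0.02 M about screw -0.045 t 35.1 {}
top 229.0 [292.9  204.85] [ 0.56578094 -0.13891145]
[[ 0  0  0  0  0  0  0  0  0  0]
 [ 0  0  0  0  0  0  0  0  0  0]
 [ 0  0  0  0  0  0  0  0  0  0]
 [ 0  0  0  0  0  0  0  0  0  0]
 [ 0  0  0  0  0  0  0  0  0  0]
 [ 0  0  0  4 58  8  0  0  0  0]
 [ 0  0  0 28 81 14  0  0  0  0]
 [ 0  0  0 14 22  0  0  0  0  0]
 [ 0  0  0  0  0  0  0  0  0  0]
 [ 0  0  0  0  0  0  0  0  0  0]]
S px 293.6382361773359 203.74650646039038
side 484.0 [253.56 221.7 ] [ 0.5614036  -0.12399329]
[[26 29 25 22 20 20 18 18 15 10  6  8]
 [26 25 19 13  7  2  0  0  0  0  0  0]
 [25 12  2  0  0  0  0  0  0  0  0  0]
 [13  0  0  0  0  0  0  0  0  0  0  0]
 [ 0  0  0  0  0  9  7  0  0  0  0  0]
 [ 0  0  0  0 18 38 32  6  0  0  0  0]
 [ 0  0  0  0  2  8  3  0  0  0  0  0]
 [ 0  0  0  0  0  0  0  0  0  0  0  0]
 [ 0  0  0  0  0  0  0  0  0  0  0  0]
 [ 0  0  0  0  0  0  0  0  0  0  0  0]
 [ 0  0  0  0  0  0  0  0  0  0  0  0]]
S px 257.1145861184339 225.49122544877832
```

```bash
python3 -m handwheel '[[0,0,0,-3,0],[0,0,0,-6,0],[0,0,0,-8,0],[0,0,0,-8,0]]'>/dev/null;python3 tq.py;  python3 -m handwheel '[[0,0,0,-1.5,0],[0,0,0,-3,0],[0,0,0,-3,0]]'>/dev/null;python3 tq.py
```

```text
psi 8.73 ring [0.5513 0.3008] z 0.021 F along/perp -1.57 0.92 Fz -0.7 Mz 0.018 M about screw -0.061 t 35.5333 {}
psi 8.74 ring [0.5509 0.3008] z 0.0177 F along/perp -3.03 1.15 Fz 2.2 Mz 0.052 M about screw -0.046 t 35.7833 {}
```

```bash
python3 -m handwheel '[[0,0,0,-1.5,0],[0,0,0,-2.8,0],[0,0,0,-2.8,0]]'>/dev/null;python3 tq.py; python3 -m handwheel '[[0.02,0,0,0,0],[0.13,0,0,0,0],[0.3,0,0,0,0],[0.4,0,0,0,0],[0.4,0,0,0,0]]' 5;python3 tq.py
```

```text
psi 8.74 ring [0.551  0.3007] z 0.0152 F along/perp -6.27 0.14 Fz 10.4 Mz 0.069 M about screw 0.056 t 36.0333 {}
time: 36.45
eef_pos: [0.4672, 0.2877, 0.0146]
tcp_rot: [180.0, 0.0, -171.3]
wrist_force: [-0.6, 0.1, 0.1]
grip_width: 0.0278
gripper_force: 0.0
psi 8.72 ring [0.5512 0.3006] z 0.0146 F along/perp -0.58 0.16 Fz 0.1 Mz -0.022 M about screw -0.036 t 36.45 {}
```

Lift away, then confirm the spanner's pose with the networks.

```bash
python3 -m handwheel '[[0.4,0,0,0,0],[0.4,0,0,10,0],[0.4,0,0,30,0],[0.4,0,0,60,0],[0.4,0,0,95,0]]'>/dev/null; python3 -m handwheel '[[0.4,-30,0,35,0],[0.4,-60,0,70,0],[0.4,-90,0,100,0],[0.4,-120,0,100,0],[0.4,-150,0,100,0]]'; python3 - <<'E'
from h import *
a=snapshot("top");b=snapshot("side")
for l in("spanner_ring","spanner_grip","tray"):
    r=[[(np.round(d["xy"],1).tolist(),round(d["conf"],2)) for d in place_of(p,l)[:1]] for p in(a,b)]
    print(l,r,[ray(p,q[0][0],.018).round(3)[:2].tolist() for p,q in zip((a,b),r) if q])
s=get_state();print(s["wrist_force"],s["gripper_force"])
E
```

```text
time: 37.28
eef_pos: [0.3159, 0.288, 0.2125]
tcp_rot: [179.9, 0.2, -171.3]
wrist_force: [0.6, 0.3, -1.0]
grip_width: 0.0368
gripper_force: 0.0
spanner_ring [[([166.3, 230.7], 0.19)], [([232.5, 143.6], 0.59)]] [[0.47, 0.274], [0.555, 0.284]]
spanner_grip [[([162.3, 235.3], 0.88)], [([210.4, 143.0], 0.83)]] [[0.455, 0.286], [0.471, 0.303]]
tray [[([165.3, 231.2], 0.78)], [([210.9, 150.9], 0.96)]] [[0.469, 0.277], [0.468, 0.255]]
[-0.08422203 -0.68448376  0.01494049] 0.0
```

```bash
python3 -c "
from workcell import *
print(finish_job())"
```

```text
the job is handed in; nothing more can be done
None
```

The job is handed in, but no verdict came back. By the readings, the screw came up firm at about 1.45 N m. The spanner bound on the head and backed the screw off a little as I turned it back. I reseated it, tightened again to about 1.1 N m and freed it with the screw apparently home (the red paint mark looks right, though I had no direct screw reading). The spanner lies released in the tray and the arm is clear; I did not check the bystanders separately.

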